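# Clear a jammed T-slot on the router table

### The job

A snapped-off strip of hardwood is jammed in the T-slot of the router table, under the clear guard. Take the square-handled scraper from the tool block, slant it in under the guard and, with the blade bearing lightly on the slot's floor, push the strip along until it drops out of the open right-hand end into the steel chip tray, never touching it with the gripper or digging hard into the track. Then stand the scraper back in the hole it came from, leaving the machine and everything else undisturbed.

Things in the scene. Friction and masses are not known exactly. Their poses are not given: they have to be found in the camera images.
- router_table: Grey router table top fixed on the bench, 350 (x) by 400 (y) by 45 mm high. Origin at bench level, mid-width, below the fence's front face; x points away from the robot through the fence, y left along fence and slot, z up. Top: x -165 to 185, y -200 to 200. The T-slot is parallel to y, centred at x = -45. The plywood fence rises from x = 0, 105 mm above the top
- slot_open_end (a point): Centre of the T-slot's opening at its open right-hand end, at top surface height; same axes as the router table. The slot runs 388 mm in +y to a closed end. Aluminium track: opening 19 mm wide, lips 6.5 mm thick, below them an undercut 25 mm wide and 5.5 mm high, floor 12 mm below the top surface
- guard_edge (a point): Middle of the lower front edge of the fixed clear guard, a plate 6 mm thick, 180 mm along y, jutting from the fence over the slot to 24 mm beyond its centre line. Its underside is 70 mm above the table top. Beneath it the scraper fits only with its handle leaning about 30 to 38 degrees from vertical towards the robot (-x)
- tray_floor (a point): Centre of the floor of the shallow steel chip tray fixed at the slot's open end, axes as the router table: 150 (x) by 110 mm (y), walls 24 mm high on three sides, open towards the table's right edge, which it adjoins. The slot's floor is 31 mm above the tray's
- scrap_center (a point): Centre of the jammed piece: a snapped-off flat hardwood strip, 25 mm wide, 40 mm long (y, along the slot), 4.5 mm thick, lying on the slot floor with both edges under the lips. A springy splinter wedges it: 3 to 12 N along the slot moves it and it stays where left. It cannot be lifted; it drops once pushed out of the open end over nearly its whole length
- tool_block: Dark wooden block fixed on the bench, 180 (x) by 60 (y) by 55 mm high, origin at the centre of its underside. Three through holes 20 (x) by 16 mm (y) in a row along its x at -55, 0 and +55 mm; in them stand scraper, chisel and screwdriver in any order, handle tops up to 140 mm above the bench
- scraper_handle (a point): Centre of the scraper's square-sided wooden handle, 20 (x) by 22 (y) by 64 mm (z, from blade to butt). It stands upright, this point 93 mm above the bench, x and y as the block's. A 28 mm square steel collar, 32 to 38 mm below this point, rests on the block; below it a steel blade 10 mm wide (x), 5 thick (y), ends square 86 mm below. 150 g. Grip along y, at or a little below this point
- scraper_tip (a point): Middle of the blade's square end, on the scraper's axis; axes as the handle's
- scraper: The scraper as a whole; origin at the blade's tip, same axes as its handle point
- scrap: The jammed piece as a whole; origin at the middle of its underside
- chisel: Round-handled chisel standing in the block; leave it. Origin at the bottom end or underside
- screwdriver: Black screwdriver standing in the block; leave it. Origin at the bottom end or underside
- collet_wrench: Flat steel open-ended wrench, 135 mm long, lying on the router table; leave it. Origin at the bottom end or underside
- push_stick: Plywood push stick, 200 mm, 18 mm high, on the bench; leave it. Origin at the bottom end or underside
- sanding_block: Cork sanding block, 110 x 65 x 44 mm, on the bench; leave it. Origin at the bottom end or underside
- screw_jar: Glass jar of 64 mm diameter, 75 mm high, on the bench; leave it. Origin at the bottom end or underside
Mind the look-alikes: they are no part of the job. What is shaped like the scraper but red is not meant.

How it is judged (in metres and radians):
On the way, in this order (a step that is already met when the one before it is completed fails the run):
1. the scraper's blade bears on the floor of the slot and presses on the jammed piece (contact force between scraper and scrap above 0.5 N and contact force between scraper and router_table above 0.5 N and z of scraper_tip in the frame of slot_open_end below -0.007 m), for 0.15 s.
2. the piece is out of the slot, in the chip tray (x of scrap_center in the frame of tray_floor between -0.073 and 0.073 m and y of scrap_center in the frame of tray_floor between -0.054 and 0.054 m and z of scrap_center in the frame of tray_floor between -0.005 and 0.026 m), for 0.2 s.
At the end, for the whole second after the job is handed in: The jammed piece lies at rest inside the chip tray, and the scraper stands upright (within 7 degrees), collar on the block, within 12 mm of where it stood at the start, released and at rest (all of step 2 and linear speed of each of scrap, scraper below 0.02 m/s and distance of scraper_handle from where it was at the start of the episode below 0.012 m and angle between scraper_handle's own z axis and vertical below 0.12 rad); the robot touches nothing.
It fails at once if the gripper or arm touches the jammed piece (contact force between any of the fingers, the arm and scrap above 0.3 N).
It fails at once if the scraper is dug into the track or machine with more than 40 N (contact force between scraper and router_table above 40 N).
It fails at once if the gripper or arm knocks the router table, fence or guard (over 10 N) (contact force between any of the fingers, the arm and router_table above 10 N).
It fails at once if another tool or thing is pushed more than 25 mm from its place (distance of any of chisel, screwdriver, collet_wrench, push_stick, sanding_block, screw_jar from where it was at the start of the episode above 0.025 m).
It also fails if it takes over 64 s, if anything falls off the work surface, if the arm or the gripper's body presses on something with over 40 N, if the wrist force passes 120 N, or if a joint passes its speed limit or range.

### The arm

A 6-joint arm with a two-finger parallel gripper is mounted at the origin on the work surface. World frame = base frame: x ahead of the robot, y to its left, z up, the work surface at z = 0. Lengths are in m, angles in degrees, forces in N, time in s.
With the tool pointing down it reaches from about 0.25 to 0.725 m from the base axis. Payload 9.7 kg.
Tool frame: the origin (TCP) lies on the centre line of the jaws, within the pads' length; the fingertips stand 17 mm ahead of it and the grasp point (between the pads) lies 2 mm behind it (bot.nose_length is the distance from the TCP to the fingertips, in m); x points along the fingers, y is the direction in which the jaws open and shut, and the axes are right-handed (so a half turn about x gives the same grasp; the last joint's range is limited). The gripper opens to 85 mm and grips with 20 to 120 N. Pads are 22 mm wide; open, the fingers measure 114 mm over their backs; the gripper's body (76 mm by 85 mm) begins 54 mm behind the grasp point. The pads swing forward as they close: fully open they stand 13 mm farther back than shut.
Start: joints at [73.052, 4.979, 10.078, 95.1, 0, 90], TCP at [0.16, 0.526, 0.248] pointing down, gripper open.
Joint ranges: [-179.16, 179.16], [-48.56, 103.87], [-65.8, 70.77], [-126.05, 130.52], [-82.76, 87.17], [-180, 180]. Speed limits (degrees/s): [127.2, 127.2, 147.25, 180, 180, 180].

### API

Orientations are given as [roll, pitch, yaw] about the fixed x, y, z axes, in that order (R = Rz(yaw) Ry(pitch) Rx(roll)).
In Python, from workcell import bot, viewer, ticket gives the robot as it stands.
- The arm moves only by the tool jog_arm, never from a script. Its argument "deltas" is a list of rows, each an object of numbers: "fingers": the opening, from 0 (shut) to 1 (fully open); "x", "y", "z": the shift along the world's x, y, z in mm; "twist": the turn about the world's z in degrees. A call has 1 to 10 rows; each row is the pose to reach, as a shift and turn from the pose measured when the call began; what a row does not reach only later rows make up. A row lasts 1/10 s, in which the tool goes at most 50 mm and 8.59 degrees, less where a joint would pass 70% of its speed; a pose out of reach is approached as far as the arm can. A call with a gripper value outside its range is refused whole. The fingers move at their own pace and stop on an object; "grip_force" is the grip in N (left out, the last holds). Time passes only in rows, so rows that repeat a pose let the fingers close. It gives the time, the measured TCP pose, the force and the opening at its end, in the units of the state.
- bot.get_obs(): the state, without advancing time (a new reading comes with each control period).
- viewer.camera(name): name is "side" or "top"; returns a dict with "image" (400x640x3 uint8, red, green, blue), "fovy" (degrees; the focal length in pixels is half the picture's height over the tangent of half this angle, whatever the lens; pixels are square), "cx", "cy" (the principal point, pixels), "D" ([k1, k2, p1, p2, k3] as OpenCV has them; the pictures are not rectified), "world_to_cam" (4x4, takes a point from world to camera coordinates). Camera axes: x right, y down, z forward; pixel columns grow to the right and rows downward; lengths in m; the calibration is good to about 2 mm. A picture is of the moment at which its call begins. There is no depth.
- ticket.job_done(): hands the job in, once; it reports no verdict.
The state is a dict: "time": time; "q": joint angles; "qd": joint speeds; "joint_efforts": joint torques, N m; "ee_pos": TCP position; "tcp_rot": TCP orientation; "wrist_force": force on the tool from outside, world axes, zero at the start; "torque": the same for the moment, N m; "opening": finger opening in m.
Only numpy, scipy, OpenCV 4.12 (cv2) and the standard library are available. Lean on these libraries where they do the work, as an engineer would, in place of code of your own. Each camera call takes 0.05 s, during which the arm holds its last target.

## Working session

There is one attempt and no reset: what is moved stays moved. The work goes in short steps, Python scripts to look and compute and a tool call to move; the robot and the scene stay as the last step left them, time stands still between calls to the robot, and variables do not carry over. Pictures are saved under pics/ and viewed, and the job is handed in when it is done.

Besides the shell and the picture viewer there is one more tool, called as name([rows], argument=value, ...), one row to a line, values as JSON. jog_arm: Moves the arm, as the interface text tells. Its arguments: {"type":"object","properties":{"deltas":{"type":"array"},"grip_force":{"type":"number"}},"required":["deltas"]}

```bash
mkdir -p pics; ls; cat > h.py <<'E'
import numpy as np, cv2
from workcell import bot, viewer, ticket
def cam(name,save=None):
    c=viewer.camera(name)
    h=c['image'].shape[0]; f=h/2/np.tan(np.radians(c['fovy'])/2)
    c['K']=np.array([[f,0,c['cx']],[0,f,c['cy']],[0,0,1]]); c['Dn']=np.array(c['D'],float); c['T']=np.array(c['world_to_cam'])
    if save: cv2.imwrite('pics/'+save,c['image'][:,:,::-1])
    return c
def proj(c,P):
    T=c['T']; r,_=cv2.Rodrigues(T[:3,:3])
    return cv2.projectPoints(np.array(P,float).reshape(-1,1,3),r,T[:3,3],c['K'],c['Dn'])[0].reshape(-1,2)
def onz(c,px,z):
    n=cv2.undistortPoints(np.array(px,float).reshape(-1,1,2),c['K'],c['Dn']).reshape(-1,2)
    R=c['T'][:3,:3];o=-R.T@c['T'][:3,3]
    d=np.c_[n,np.ones(len(n))]@R
    z=np.broadcast_to(z,len(n))
    return o+d*((z-o[2])/d[:,2])[:,None]
E
python3 - <<'E'
from h import *
import pickle
for n in('side','top'):
    c=cam(n,n+'0.png'); pickle.dump(c,open(n+'0.pkl','wb'))
    R=c['T'][:3,:3];print(n,c['fovy'],c['D'],-R.T@c['T'][:3,3],R[2])
print(bot.get_obs())
E
```

```text
pics
side 57.291171682136095 [-0.08721623  0.          0.          0.          0.        ] [0.46506443 0.80106167 0.57976954] [ 0.10223042 -0.82936546 -0.54927395]
top 50.11219719744455 [-0.04008939  0.          0.          0.          0.        ] [0.46569343 0.08485193 1.11029237] [ 0.07109864 -0.03145629 -0.99697316]
{'time': 0.1, 'q': array([7.30515141e+01, 5.00978029e+00, 1.00374538e+01, 9.51005104e+01,
       8.54508871e-04, 9.00008128e+01]), 'qd': array([-0.06590073, -0.06693986,  0.1112063 , -0.06610452,  0.00505966,
       -0.06512886]), 'joint_efforts': array([ 7.49187820e-04, -5.21559334e+01,  4.65654337e+01,  1.61009200e-02,
        1.27683140e-05, -8.12608562e-06]), 'ee_pos': array([0.16026984, 0.52592341, 0.24762259]), 'tcp_rot': array([ -90.67133963,   89.92715811, -107.62063886]), 'wrist_force': array([-0.3366062 ,  0.27457965, -0.06164477]), 'torque': array([-0.02438522,  0.02030876,  0.04488645]), 'opening': 0.08577016023670962}
```

View pics/top0.png

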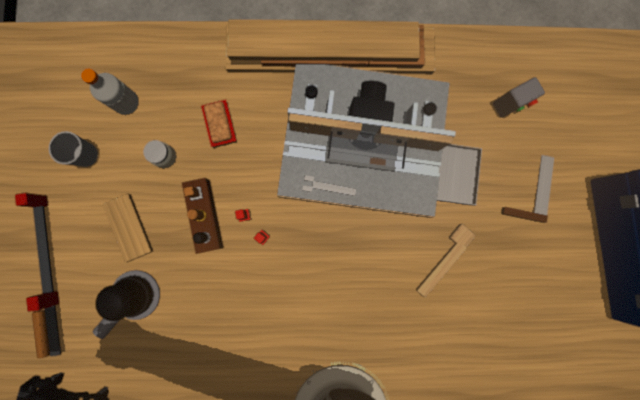

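View pics/side0.png

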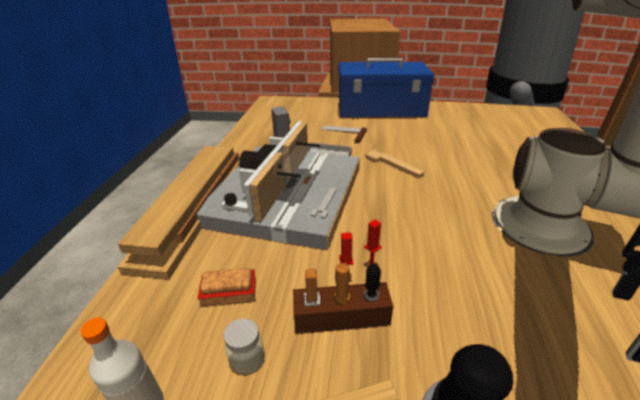

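```bash
python3 - <<'E'
import pickle,cv2
t=pickle.load(open('top0.pkl','rb'))['image'][:,:,::-1]; s=pickle.load(open('side0.pkl','rb'))['image'][:,:,::-1]
def crop(im,x0,y0,w,h,k,n): cv2.imwrite('pics/'+n,cv2.resize(im[y0:y0+h,x0:x0+w],None,fx=k,fy=k,interpolation=cv2.INTER_CUBIC))
crop(t,270,55,220,165,3.6,'a.png'); crop(t,170,170,100,90,6,'b.png'); crop(s,190,110,190,140,4,'c.png'); crop(s,280,210,130,130,4.5,'d.png')
E
```

```text
(no output)
```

View pics/a.png

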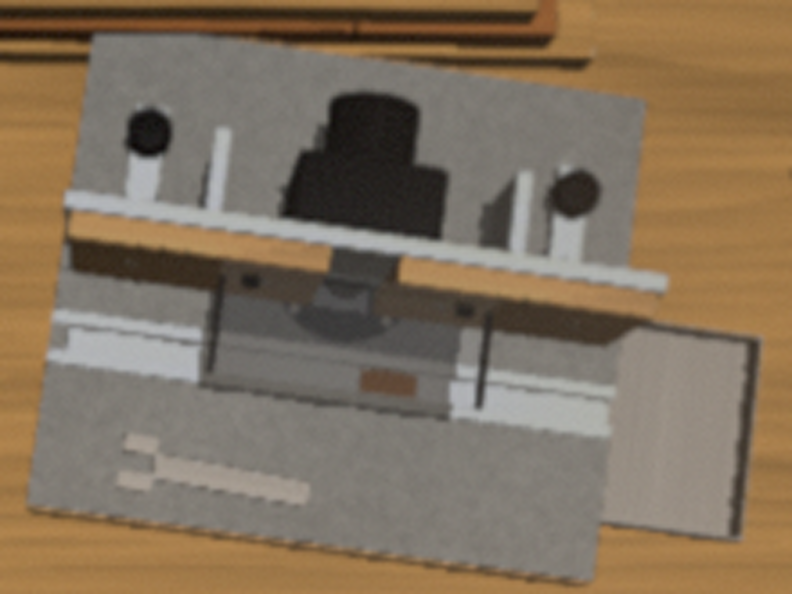

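View pics/b.png

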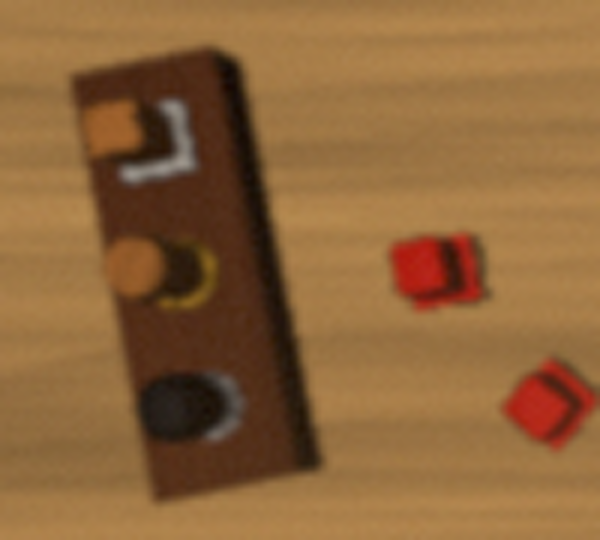

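View pics/c.png

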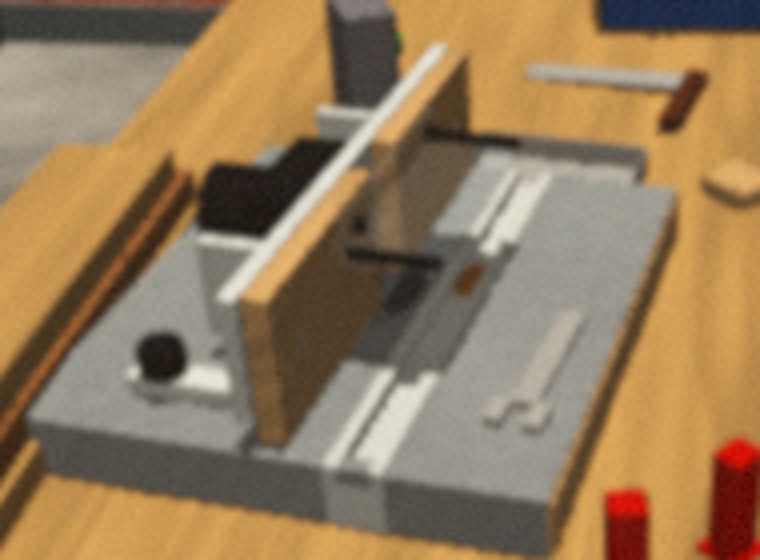

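View pics/d.png

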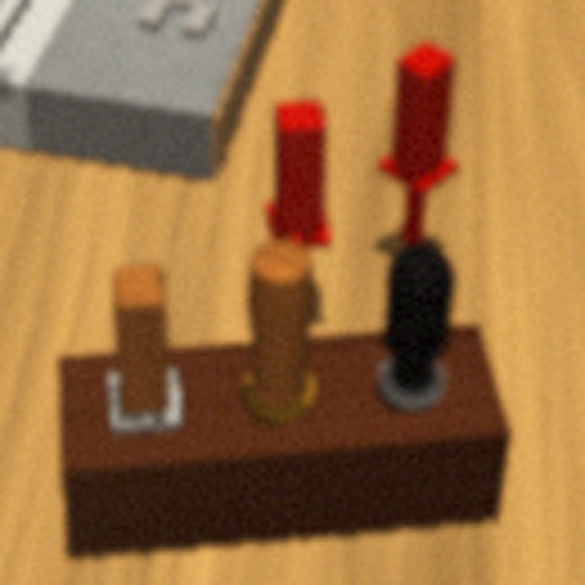

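```bash
cat > fit.py <<'E'
from h import *
import pickle
from scipy.optimize import least_squares
t=pickle.load(open('top0.pkl','rb'));s=pickle.load(open('side0.pkl','rb'))
A=lambda p:np.array(p,float)/3.6+[270,55]-0.36
B=lambda p:np.array(p,float)/6+[170,170]-.42
C=lambda p:np.array(p,float)/4+[190,110]-.37
D=lambda p:np.array(p,float)/4.5+[280,210]-.39
def W(v,l):
    x,y,a=v; l=np.array(l,float);c,s_=np.cos(a),np.sin(a)
    return np.c_[x+c*l[:,0]-s_*l[:,1],y+s_*l[:,0]+c*l[:,1],l[:,2]]
def fit(v0,obs):
    f=lambda v:np.concatenate([(proj(c,W(v,[l]))[0]-p) for c,l,p in obs])
    r=least_squares(f,v0,loss='soft_l1');print(r.x[:2],np.degrees(r.x[2]));print(r.fun.reshape(-1,2).round(1).tolist());return r.x
m=1e-3
tb=fit([.5,0,-.1],[(t,[-.165,.2,.045],A((27,507))),(t,[-.165,-.2,.045],A((590,580))),(t,[.185,-.2,.045],A((645,100))),(t,[.185,.2,.045],A((93,35))),
 (s,[-.165,.2,.045],C((548,500))),(s,[.185,.2,.045],C((33,420))),(s,[-.165,-.2,.045],C((677,195)))])
bk=fit([.4,.3,.17],[(t,[.09,.03,.055],B((72,75))),(t,[.09,-.03,.055],B((213,48))),(t,[-.09,-.03,.055],B((300,470))),(t,[-.09,.03,.055],B((157,500))),
 (s,[.09,-.03,.055],D((60,358))),(s,[-.09,-.03,.055],D((478,328))),(s,[-.09,.03,.055],D((508,432))),(s,[.09,.03,.055],D((68,468)))])
pickle.dump((tb,bk),open('fit.pkl','wb'))
print('scrap ends on z .0375', )
w=onz(t,[A((360,378)),A((418,385)),A((388,382))],.0375)
a=tb[2];R=np.array([[np.cos(a),np.sin(a)],[-np.sin(a),np.cos(a)]])
print((w[:,:2]-tb[:2])@R.T)
w=onz(s,[C((468,280))],.0375);print((w[:,:2]-tb[:2])@R.T)
hx=W(bk,[[.055,0,.093],[-.055,0,.093]]);print('handle',hx, proj(t,W(bk,[[.055,0,.125]])),B((113,128)),proj(s,W(bk,[[.055,0,.125]])),D((140,285)))
E
python3 fit.py
```

```text
[ 0.68607547 -0.06137365] -7.5413404149040755
[[-0.6, 0.3], [0.9, 0.7], [-0.2, -0.1], [-0.2, -3.5], [1.2, 0.3], [-4.9, -1.0], [0.3, -2.1]]
[0.50051071 0.34516695] 12.098255352747689
[[-0.5, -0.0], [-0.1, -0.6], [-0.2, 0.7], [-0.5, 0.9], [-0.5, -0.9], [0.2, -1.7], [0.8, -0.4], [-1.7, 0.2]]
scrap ends on z .0375
[[-0.04225223 -0.02094711]
 [-0.04168396 -0.06242348]
 [-0.04241972 -0.04100732]]
[[-0.04132748 -0.03592216]]
handle [[0.55428914 0.35669434 0.093     ]
 [0.44673228 0.33363957 0.093     ]] [[187.93656286 190.78716687]] [188.41333333 190.91333333] [[310.31557378 271.85447718]] [310.72111111 272.94333333]
```

```bash
cat >> fit.py <<'E'
print('refit')
tb=fit([.68,-.06,-.1],[(t,[-.165,.2,.045],A((27,507))),(t,[-.165,-.2,.045],A((590,580))),(t,[.185,-.2,.045],A((645,100))),
 (s,[-.165,.2,.045],C((548,500))),(s,[-.165,-.2,.045],C((677,195)))])
import pickle
pickle.dump((tb,bk),open('fit.pkl','wb'))
def seg(im,c,p,q,col):
    P=np.linspace(p,q,40);u=(proj(c,W(tb,P))+.5)*K-np.array(o)*K
    cv2.polylines(im,[np.round(u*8).astype(int)],False,col,1,cv2.LINE_AA,3)
for c,o,sz,K,n in((t,(270,55),(220,165),3.6,'ta.png'),(s,(190,110),(190,140),4,'sa.png')):
    im=c['image'][o[1]:o[1]+sz[1],o[0]:o[0]+sz[0],::-1];im=cv2.resize(im,None,fx=K,fy=K,interpolation=cv2.INTER_CUBIC)
    r=lambda x0,x1,y0,y1,z,col:[seg(im,c,(a,b,z),(d,e,z),col) for a,b,d,e in((x0,y0,x1,y0),(x1,y0,x1,y1),(x1,y1,x0,y1),(x0,y1,x0,y0))]
    r(-.165,.185,-.2,.2,.045,(0,255,0)); r(-.0545,-.0355,-.2,.188,.045,(0,0,255)); r(0,0,-.2,.2,.15,(255,255,0))
    r(-.069,0,-.09,.09,.115,(255,0,255)); r(-.0575,-.0325,-.06,-.02,.0375,(0,255,255))
    cv2.imwrite('pics/'+n,im)
E
python3 fit.py
```

```text
[ 0.68607547 -0.06137365] -7.5413404149040755
[[-0.6, 0.3], [0.9, 0.7], [-0.2, -0.1], [-0.2, -3.5], [1.2, 0.3], [-4.9, -1.0], [0.3, -2.1]]
[0.50051071 0.34516695] 12.098255352747689
[[-0.5, -0.0], [-0.1, -0.6], [-0.2, 0.7], [-0.5, 0.9], [-0.5, -0.9], [0.2, -1.7], [0.8, -0.4], [-1.7, 0.2]]
scrap ends on z .0375
[[-0.04225223 -0.02094711]
 [-0.04168396 -0.06242348]
 [-0.04241972 -0.04100732]]
[[-0.04132748 -0.03592216]]
handle [[0.55428914 0.35669434 0.093     ]
 [0.44673228 0.33363957 0.093     ]] [[187.93656286 190.78716687]] [188.41333333 190.91333333] [[310.31557378 271.85447718]] [310.72111111 272.94333333]
refit
[ 0.68738734 -0.06132906] -7.740577073286817
[[-0.8, -0.5], [0.6, 0.5], [-0.0, -0.3], [0.2, 0.4], [0.0, -2.0]]
```

View pics/ta.png

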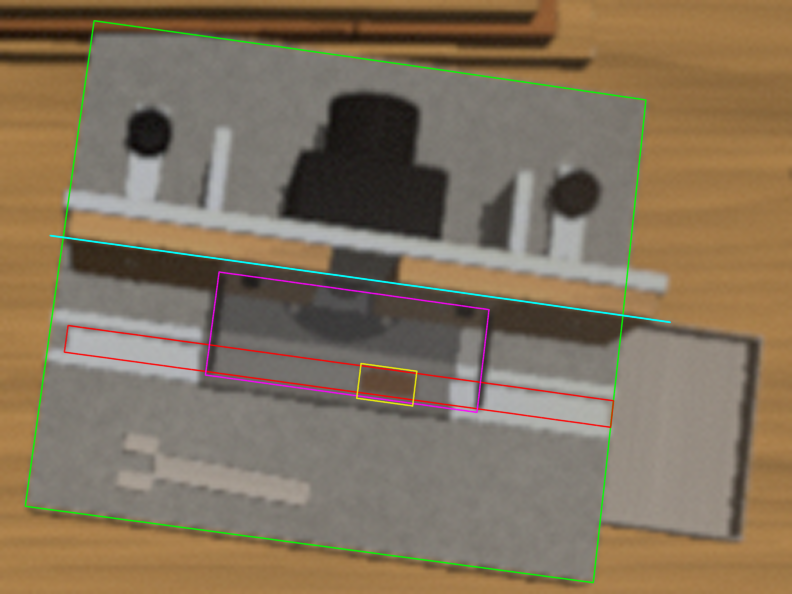

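View pics/sa.png

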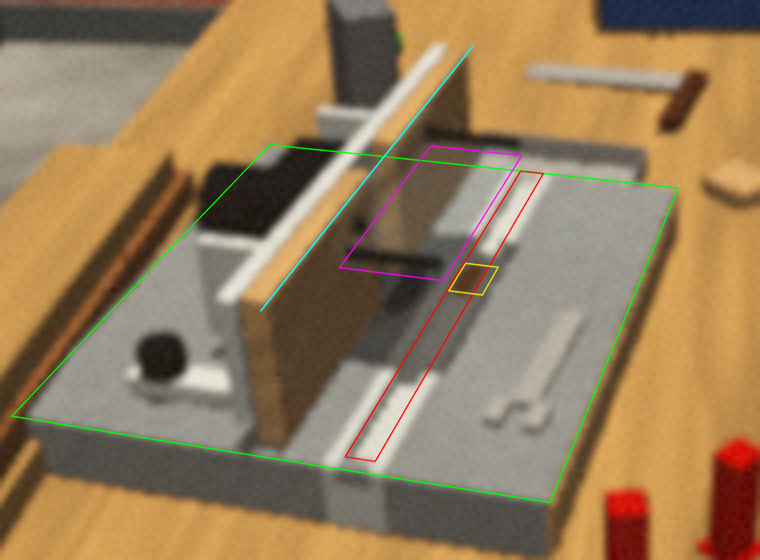

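```bash
python3 - <<'E'
from h import *
import pickle
t=pickle.load(open('top0.pkl','rb'));s=pickle.load(open('side0.pkl','rb'))
def tri(p,q):
    a=cv2.undistortPoints(np.array([[p]],float),t['K'],t['Dn']).ravel();b=cv2.undistortPoints(np.array([[q]],float),s['K'],s['Dn']).ravel()
    X=cv2.triangulatePoints(t['T'][:3],s['T'][:3],a,b).ravel();return X[:3]/X[3]
print(tri((115,300),(482,362)))
print(tri((90,76),(96,328)))
from scipy.spatial.transform import Rotation as Ro
o=bot.get_obs();print(o['ee_pos']);R=Ro.from_euler('xyz',o['tcp_rot'],degrees=True).as_matrix();print(R, np.degrees(np.arctan2(R[1,1],R[0,1])))
print(onz(t,[(115,300),(135,295)],.15))
E
```

```text
[0.30448492 0.51279517 0.13837091]
[0.80061481 0.55829112 0.19347779]
[0.16026984 0.52592341 0.24762259]
[[-3.84848524e-04  2.91525116e-01  9.56563097e-01]
 [-1.21168172e-03  9.56562330e-01 -2.91525370e-01]
 [-9.99999192e-01 -1.27124312e-03 -1.48959480e-05]] 73.05070131469972
[[0.31029734 0.50706107 0.15      ]
 [0.32125468 0.46298544 0.15      ]]
```

jog_arm([
  {"x": 394,"y": -169,"z": -20,"twist": 29.0,"fingers": 1},
  {"x": 394,"y": -169,"z": -20,"twist": 29.0,"fingers": 1},
  {"x": 394,"y": -169,"z": -20,"twist": 29.0,"fingers": 1},
  {"x": 394,"y": -169,"z": -20,"twist": 29.0,"fingers": 1},
  {"x": 394,"y": -169,"z": -20,"twist": 29.0,"fingers": 1},
  {"x": 394,"y": -169,"z": -20,"twist": 29.0,"fingers": 1},
  {"x": 394,"y": -169,"z": -20,"twist": 29.0,"fingers": 1},
  {"x": 394,"y": -169,"z": -20,"twist": 29.0,"fingers": 1},
  {"x": 394,"y": -169,"z": -40,"twist": 29.0,"fingers": 1},
  {"x": 394,"y": -169,"z": -40,"twist": 29.0,"fingers": 1},
], grip_force=40)

```text
time: 1.1
ee_pos: [0.5575, 0.3537, 0.2028]
tcp_rot: [-140.1, 89.7, -128.4]
wrist_force: [-0.8, -0.2, -1.0]
opening: 0.0855
```

```bash
python3 - <<'E'
from h import *
o=bot.get_obs();print(o['time'],o['ee_pos'],o['tcp_rot'],o['q'].round(1))
c=cam('side');im=cv2.resize(c['image'][150:350,220:460,::-1],None,fx=3.3,fy=3);cv2.imwrite('pics/e.png',im)
c=cam('top');im=cv2.resize(c['image'][130:280,100:300,::-1],None,fx=4,fy=4);cv2.imwrite('pics/f.png',im)
E
```

```text
1.1 [0.55749283 0.35365929 0.20278396] [-140.13957856   89.6512369  -128.35395871] [32.4 20.4 23.1 93.1 -0.1 20.7]
```

View pics/e.png

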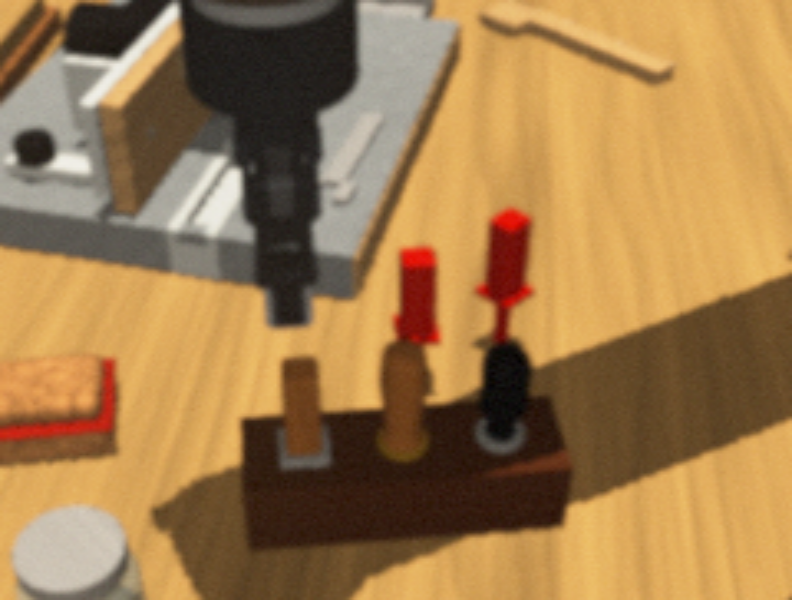

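jog_arm([
  {"x": -3,"y": 3,"z": -40},
  {"x": -3,"y": 3,"z": -75},
  {"x": -3,"y": 3,"z": -100},
  {"x": -3,"y": 3,"z": -112},
  {"x": -3,"y": 3,"z": -112},
  {"x": -3,"y": 3,"z": -112},
])

```text
validation failed for argument at $.de...
```

```bash
python3 - <<'E'
from h import *
from scipy.spatial.transform import Rotation as Ro
o=bot.get_obs();R=Ro.from_euler('xyz',o['tcp_rot'],degrees=True).as_matrix();print(np.degrees(np.arctan2(R[1,1],R[0,1])),R[:,0],o['q'].round(1),o['wrist_force'])
c=cam('side');im=cv2.resize(c['image'][150:350,220:460,::-1],None,fx=3.3,fy=3);cv2.imwrite('pics/e2.png',im)
E
```

```text
101.94935058641533 [-0.00223039 -0.00252869 -0.99999432] [32.7 20.1 23.1 93.3 -0.1 20.8] [0.2663822  0.11526034 0.19919598]
```

View pics/e2.png

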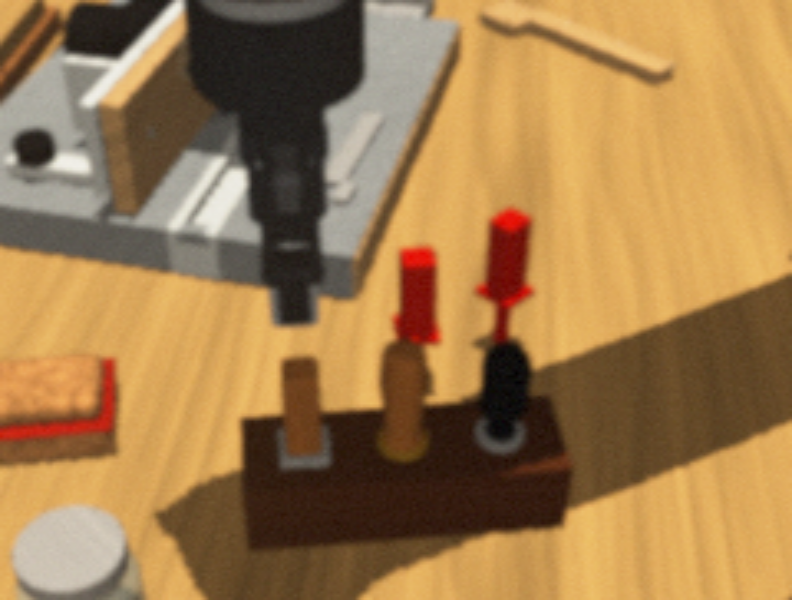

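```bash
python3 - <<'E'
from h import *
o=bot.get_obs();print(o['time'],o['ee_pos'])
E
```

```text
1.25 [0.55396025 0.35685298 0.20725072]
```

Settled on target: x, y are right; go down 117 mm.

jog_arm([
  {"x": 0,"y": 0,"z": -40,"twist": 0,"fingers": 1},
  {"x": 0,"y": 0,"z": -75,"twist": 0,"fingers": 1},
  {"x": 0,"y": 0,"z": -100,"twist": 0,"fingers": 1},
  {"x": 0,"y": 0,"z": -117,"twist": 0,"fingers": 1},
  {"x": 0,"y": 0,"z": -117,"twist": 0,"fingers": 1},
  {"x": 0,"y": 0,"z": -117,"twist": 0,"fingers": 1},
])

```text
time: 1.85
ee_pos: [0.5534, 0.3578, 0.0918]
tcp_rot: [-92.8, 90.0, -80.7]
wrist_force: [-0.3, 0.3, 0.8]
opening: 0.0854
```

```bash
python3 - <<'E'
from h import *
c=cam('side');im=cv2.resize(c['image'][150:350,220:460,::-1],None,fx=3.3,fy=3);cv2.imwrite('pics/e3.png',im)
o=bot.get_obs();print(o['time'],o['ee_pos'],o['wrist_force'])
E
```

```text
1.9 [0.55387858 0.35785624 0.09235201] [-0.3488542   0.01982517  0.52885157]
```

View pics/e3.png

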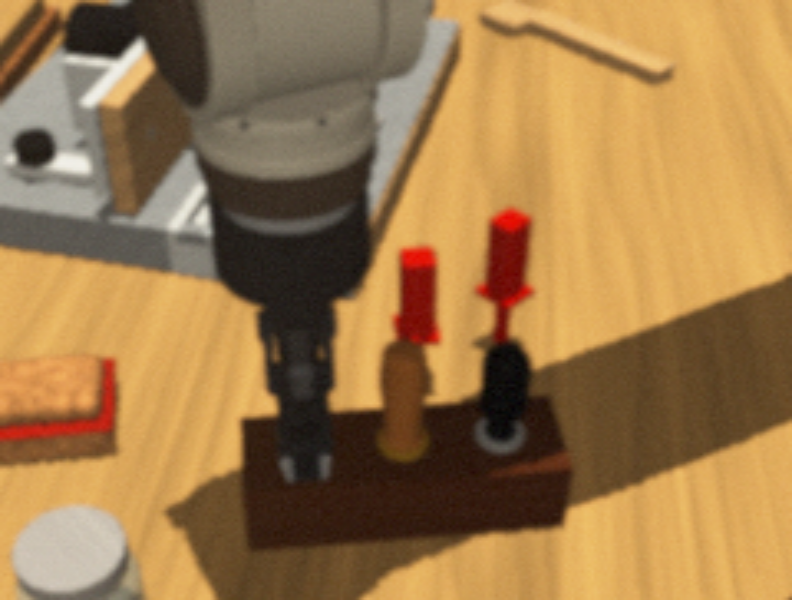

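jog_arm([
  {"x": 0,"y": -0.5,"z": -0.5,"twist": 0,"fingers": 0},
  {"x": 0,"y": -0.5,"z": -0.5,"twist": 0,"fingers": 0},
  {"x": 0,"y": -0.5,"z": -0.5,"twist": 0,"fingers": 0},
  {"x": 0,"y": -0.5,"z": -0.5,"twist": 0,"fingers": 0},
  {"x": 0,"y": -0.5,"z": -0.5,"twist": 0,"fingers": 0},
  {"x": 0,"y": -0.5,"z": -0.5,"twist": 0,"fingers": 0},
  {"x": 0,"y": -0.5,"z": -0.5,"twist": 0,"fingers": 0},
], grip_force=40)

```text
time: 2.6
ee_pos: [0.554, 0.3573, 0.0921]
tcp_rot: [-19.9, 89.9, -7.8]
wrist_force: [-0.1, -1.2, 3.3]
opening: 0.0215
```

```bash
python3 - <<'E'
from h import *
c=cam('side');im=cv2.resize(c['image'][150:350,220:460,::-1],None,fx=3.3,fy=3);cv2.imwrite('pics/e4.png',im)
o=bot.get_obs();print(o['time'],o['ee_pos'],o['wrist_force'],o['opening'])
E
```

```text
2.65 [0.55399122 0.3572858  0.09206969] [-0.71882021 -1.03681364  2.78204643] 0.021509380284536854
```

View pics/e4.png

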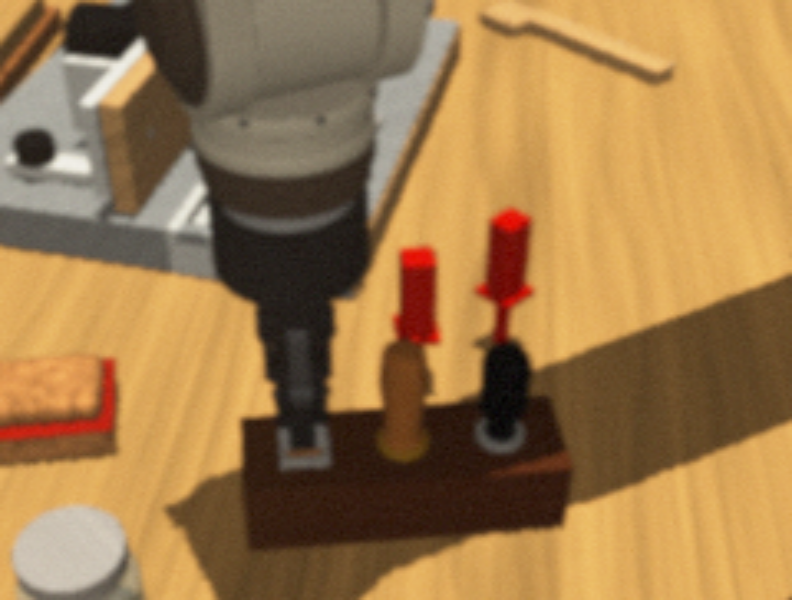

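jog_arm([
  {"x": 0,"y": 0,"z": 40,"twist": 0,"fingers": 0},
  {"x": 0,"y": 0,"z": 80,"twist": 0,"fingers": 0},
  {"x": 10,"y": -10,"z": 110,"twist": 0,"fingers": 0},
  {"x": 30,"y": -50,"z": 110,"twist": -8,"fingers": 0},
  {"x": 50,"y": -100,"z": 110,"twist": -16,"fingers": 0},
  {"x": 70,"y": -150,"z": 110,"twist": -19.8,"fingers": 0},
  {"x": 90,"y": -200,"z": 100,"twist": -19.8,"fingers": 0},
  {"x": 108,"y": -245,"z": 90,"twist": -19.8,"fingers": 0},
  {"x": 108,"y": -276,"z": 70,"twist": -19.8,"fingers": 0},
  {"x": 108,"y": -276,"z": 60,"twist": -19.8,"fingers": 0},
], grip_force=60)

```text
time: 3.65
ee_pos: [0.6619, 0.076, 0.1492]
tcp_rot: [-123.4, 89.8, -131.4]
wrist_force: [-0.7, 1.2, -1.4]
opening: 0.0213
```

jog_arm([
  {"x": 0,"y": 0,"z": 0,"twist": 0,"fingers": 0},
  {"x": 0,"y": 0,"z": 0,"twist": 0,"fingers": 0},
])

```text
time: 3.85
ee_pos: [0.6616, 0.0761, 0.1486]
tcp_rot: [-137.7, 89.8, -145.7]
wrist_force: [0.3, -0.3, -1.6]
opening: 0.0215
```

```bash
cat > look.py <<'E'
import sys
from h import *
import pickle
from scipy.spatial.transform import Rotation as Ro
tb,bk=pickle.load(open('fit.pkl','rb'))
o=bot.get_obs();R=Ro.from_euler('xyz',o['tcp_rot'],degrees=True).as_matrix()
a=tb[2];Q=np.array([[np.cos(a),np.sin(a)],[-np.sin(a),np.cos(a)]])
p=o['ee_pos'];print('t',o['time'],'tcp',p.round(4),'jaw',np.degrees(np.arctan2(R[1,1],R[0,1])).round(2),'local',(Q@(p[:2]-tb[:2])*1e3).round(1),'z over top',(p[2]-.045)*1e3,'F',(Q@o['wrist_force'][:2]).round(1),o['wrist_force'][2].round(1),'tq',o['torque'].round(2),'open',o['opening'].round(4))
def crop(name,cen,n,k=5,w=80,h=56):
    c=cam(name);u=proj(c,[cen])[0].astype(int);x0=max(0,u[0]-w);y0=max(0,u[1]-h)
    im=c['image'][y0:y0+2*h,x0:x0+2*w,::-1];print(name,'crop origin',x0,y0,'k',k);cv2.imwrite('pics/'+n,cv2.resize(im,None,fx=k,fy=k,interpolation=cv2.INTER_CUBIC))
if len(sys.argv)>1:
    n=sys.argv[1]; cen=[p[0],p[1],max(.05,p[2]-.06)]
    crop('side',cen,n+'s.png')
    if len(sys.argv)>2: crop('top',cen,n+'t.png')
E
python3 look.py g t
```

```text
Traceback (most recent call last):
  File "look.py", line 8, in <module>
    p=o['ee_pos'];print('t',o['time'],'tcp',p.round(4),'jaw',np.degrees(np.arctan2(R[1,1],R[0,1])).round(2),'local',(Q@(p[:2]-tb[:2])*1e3).round(1),'z over top',(p[2]-.045)*1e3,'F',(Q@o['wrist_force'][:2]).round(1),o['wrist_force'][2].round(1),'tq',o['torque'].round(2),'open',o['opening'].round(4))
                                                                                                                                                                                                                                                                                     ^^^^^^^^^^^^^^^^^^
AttributeError: 'float' object has no attribute 'round'
```

```bash
sed -i "s/o\['opening'\].round(4)/round(o['opening'],4)/; s/(p\[2\]-.045)\*1e3/((p[2]-.045)*1e3).round(1)/" look.py; python3 look.py g t
```

```text
t 3.85 tcp [0.6616 0.0761 0.1486] jaw 81.97 local [-44.1 132.7] z over top 103.6 F [ 0.3 -0.2] -1.6 tq [0.06 0.01 0.03] open 0.0215
side crop origin 205 140 k 5
top crop origin 229 91 k 5
```

View pics/gs.png

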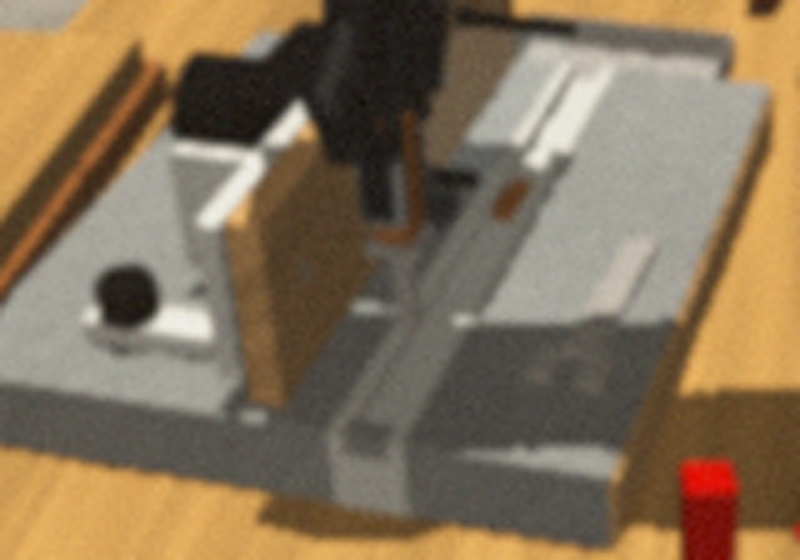

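View pics/gt.png

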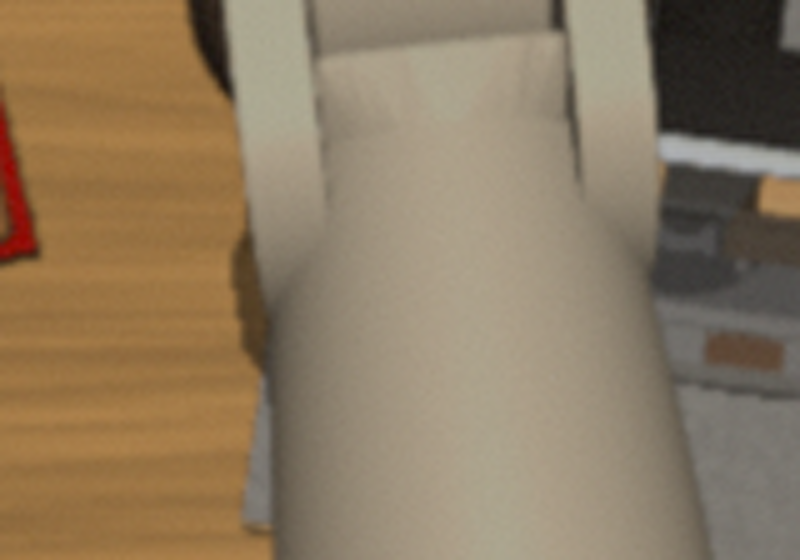

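```bash
cat > ov.py <<'E'
import sys
from h import *
import pickle
from scipy.spatial.transform import Rotation as Ro
tb,bk=pickle.load(open('fit.pkl','rb'))
# overlay scraper model: args name tilt_deg(handle toward -x table) L(grasp to tip mm)
n,th,L=sys.argv[1],np.radians(float(sys.argv[2])),float(sys.argv[3])/1e3
o=bot.get_obs();p=o['ee_pos'].copy();p[2]+=.002
R=Ro.from_euler('xyz',o['tcp_rot'],degrees=True).as_matrix()
yj=R[:,1]*np.sign(R[1,1]);xj=np.cross(yj,[0,0,1])
ax=-np.sin(th)*xj+np.array([0,0,np.cos(th)]);px=np.cos(th)*xj+np.array([0,0,np.sin(th)])
dx=float(sys.argv[4])/1e3 if len(sys.argv)>4 else 0
tip=p-L*ax+dx*px
print('tip',tip)
a=tb[2];Q=np.array([[np.cos(a),np.sin(a)],[-np.sin(a),np.cos(a)]])
print('tip local',Q@(tip[:2]-tb[:2])*1e3,(tip[2]-.045)*1e3)
c=cam('side');K=7
u=proj(c,[p-.04*ax])[0].astype(int);x0,y0=u[0]-57,u[1]-42
im=cv2.resize(c['image'][y0:y0+84,x0:x0+114,::-1],None,fx=K,fy=K,interpolation=cv2.INTER_CUBIC)
raw=im.copy()
def line(P,col):
    v=(proj(c,P)+.5-[x0,y0])*K;cv2.polylines(im,[np.round(v*8).astype(int)],True,col,1,cv2.LINE_AA,3)
def box(hx,hy,z0,z1,col):
    b=[[tip+sx*hx*px+sy*hy*yj+z*ax for sx,sy in((1,1),(-1,1),(-1,-1),(1,-1))] for z in(z0,z1)]
    line(b[0],col);line(b[1],col)
    for i in range(4): line([b[0][i],b[1][i]],col)
box(.005,.0025,0,.048,(255,0,0));box(.014,.014,.048,.054,(0,255,0));box(.01,.011,.054,.118,(0,0,255))
cv2.imwrite(f'pics/{n}.png',im);cv2.imwrite(f'pics/{n}r.png',raw)
E
python3 ov.py h1 0 87
```

```text
tip [0.6620324  0.07709752 0.06491324]
tip local [-43.76830052 133.75023863] 19.913237972046097
```

View pics/h1.png

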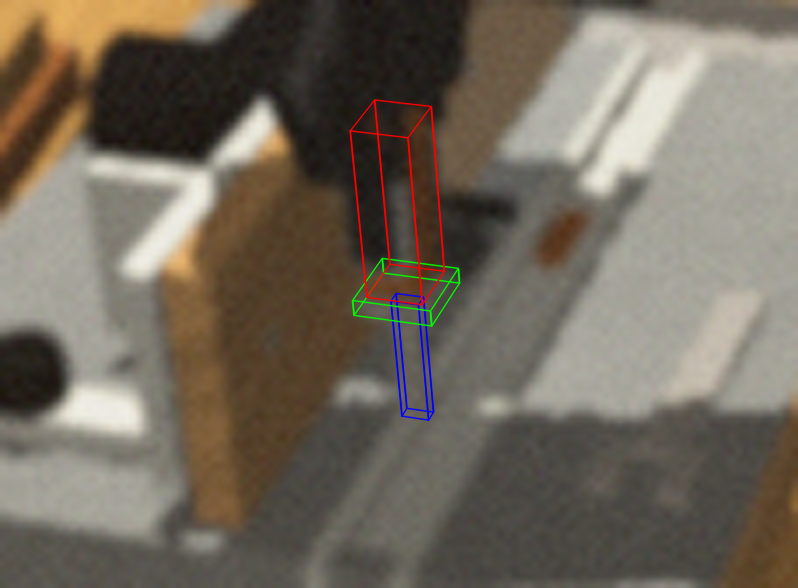

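View pics/h1r.png

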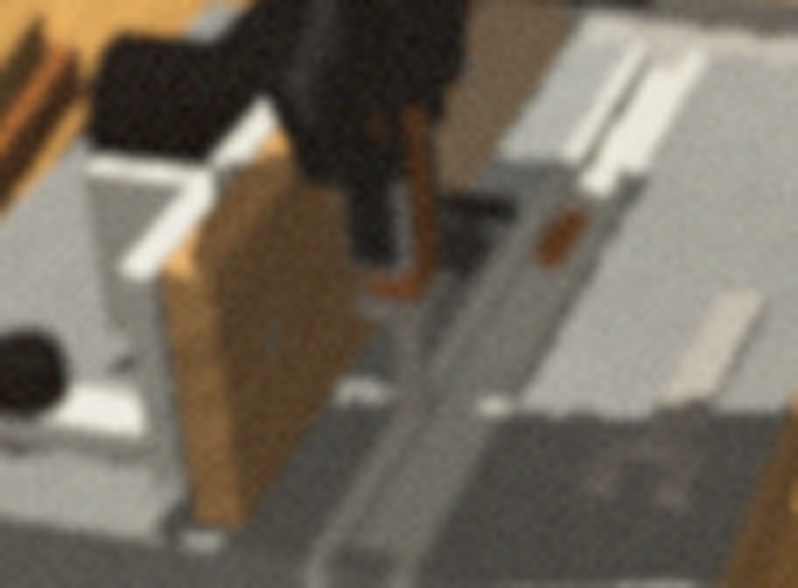

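jog_arm([
  {"x": -1,"y": 0,"z": -8,"twist": 0.3,"fingers": 0},
  {"x": -1,"y": 0,"z": -15,"twist": 0.3,"fingers": 0},
  {"x": -1,"y": 0,"z": -20,"twist": 0.3,"fingers": 0},
  {"x": -1,"y": 0,"z": -24,"twist": 0.3,"fingers": 0},
  {"x": -1,"y": 0,"z": -27,"twist": 0.3,"fingers": 0},
  {"x": -1,"y": 0,"z": -27,"twist": 0.3,"fingers": 0},
], grip_force=40)

```text
time: 4.6
ee_pos: [0.6609, 0.0772, 0.1225]
tcp_rot: [-119.1, 89.9, -126.8]
wrist_force: [-0.1, 0.4, -1.3]
opening: 0.0213
```

```bash
python3 look.py; python3 ov.py h2 0 87
```

```text
t 4.6 tcp [0.6609 0.0772 0.1225] jaw 82.36 local [-44.9 133.7] z over top 77.5 F [-0.1  0.4] -1.3 tq [0.03 0.   0.05] open 0.0213
tip [0.66090572 0.07716996 0.03750252]
tip local [-44.894469   133.67026497] -7.497481278297205
```

View pics/h2r.png

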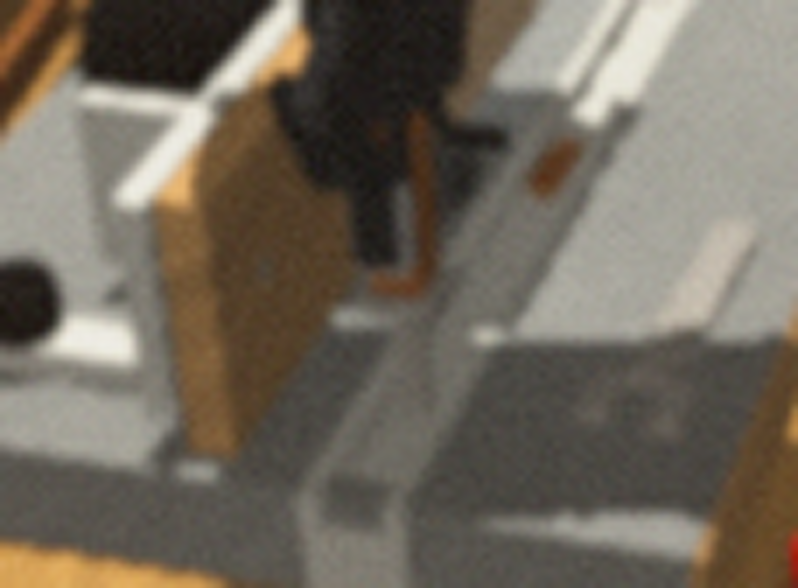

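jog_arm([
  {"x": 0,"y": 0,"z": 0,"twist": 0,"fingers": 0},
  {"x": -6,"y": 0.8,"z": 0,"twist": 0,"fingers": 0},
  {"x": -10,"y": 1.4,"z": 0,"twist": 0,"fingers": 0},
  {"x": -14,"y": 1.9,"z": -0.5,"twist": 0,"fingers": 0},
  {"x": -18,"y": 2.4,"z": -1,"twist": 0,"fingers": 0},
  {"x": -22,"y": 3,"z": -2,"twist": 0,"fingers": 0},
  {"x": -25,"y": 3.4,"z": -2.8,"twist": 0,"fingers": 0},
  {"x": -28,"y": 3.8,"z": -3.6,"twist": 0,"fingers": 0},
  {"x": -31.3,"y": 4.3,"z": -4.5,"twist": 0,"fingers": 0},
], grip_force=20)

```text
time: 5.55
ee_pos: [0.6314, 0.0811, 0.1207]
tcp_rot: [-18.4, 89.7, -26.0]
wrist_force: [5.4, -2.4, 4.8]
opening: 0.0213
```

```bash
python3 look.py; python3 ov.py h3 20 87
```

```text
t 5.55 tcp [0.6314 0.0811 0.1207] jaw 82.33 local [-74.7 133.6] z over top 75.7 F [ 5.7 -1.6] 4.8 tq [-0.7  -1.76 -0.02] open 0.0213
tip [0.6608936  0.07708987 0.04093868]
tip local [-44.89569184 133.58927506] -4.0613206045833214
```

View pics/h3r.png

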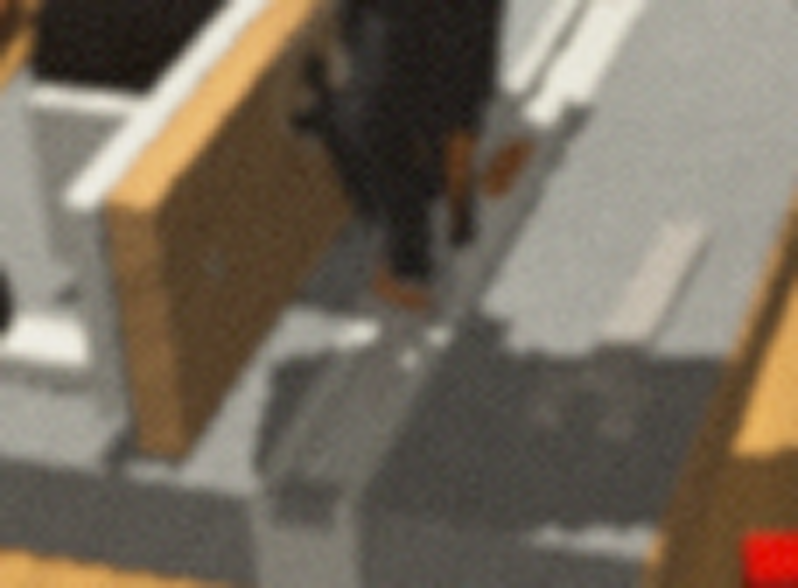

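View pics/h3.png

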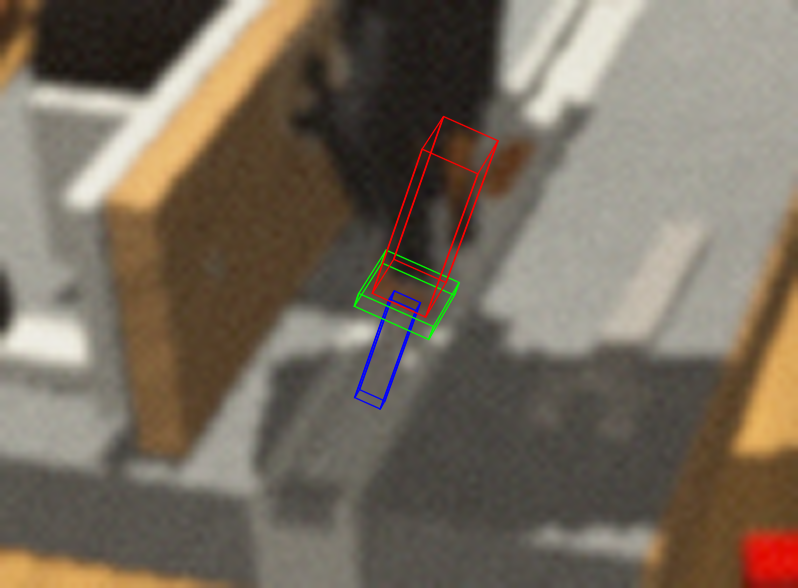

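jog_arm([
  {"x": -3,"y": 0.4,"z": -2,"twist": 0,"fingers": 0},
  {"x": -6,"y": 0.8,"z": -4,"twist": 0,"fingers": 0},
  {"x": -9,"y": 1.2,"z": -6,"twist": 0,"fingers": 0},
  {"x": -12,"y": 1.6,"z": -8,"twist": 0,"fingers": 0},
  {"x": -15,"y": 2,"z": -10,"twist": 0,"fingers": 0},
  {"x": -18,"y": 2.5,"z": -11.5,"twist": 0,"fingers": 0},
  {"x": -18.5,"y": 2.5,"z": -12,"twist": 0,"fingers": 0},
  {"x": -18.5,"y": 2.5,"z": -12,"twist": 0,"fingers": 0},
], grip_force=20)

```text
time: 6.4
ee_pos: [0.6141, 0.0837, 0.111]
tcp_rot: [-4.5, 89.4, -12.2]
wrist_force: [5.4, -1.5, 6.4]
opening: 0.0213
```

```bash
python3 look.py; python3 ov.py h4 34 87
```

```text
t 6.4 tcp [0.6141 0.0837 0.111 ] jaw 82.32 local [-92.1 133.8] z over top 66.0 F [ 5.6 -0.8] 6.4 tq [-0.29 -1.56 -0.02] open 0.0213
tip [0.66232287 0.07716902 0.04089239]
tip local [-43.49011533 133.86020873] -4.107610543557821
```

View pics/h4r.png

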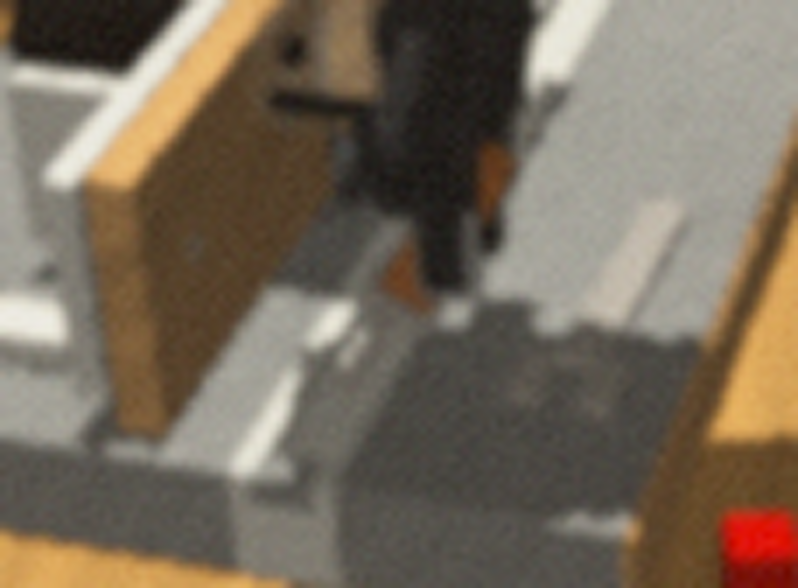

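View pics/h4.png

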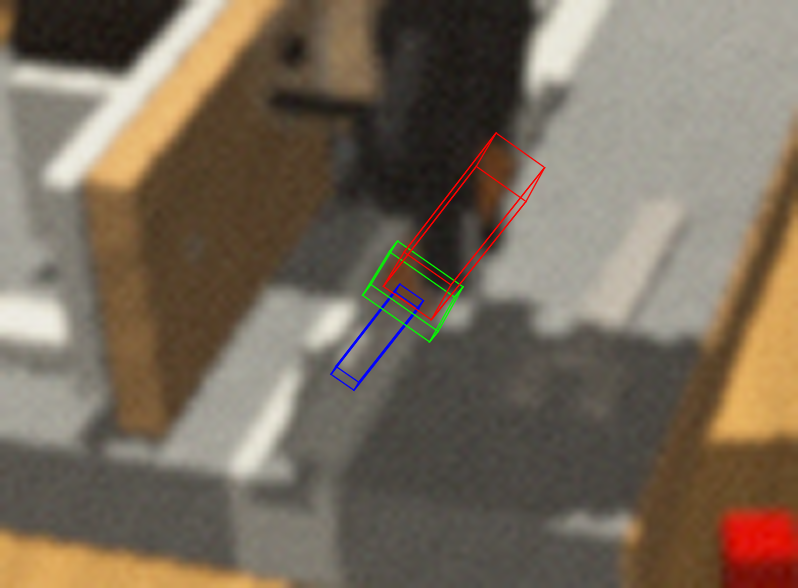

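```bash
python3 ov.py h5 30 87
```

```text
tip [0.65723125 0.07787401 0.0376765 ]
tip local [-48.63029231 133.87299793] -7.323503293410583
```

View pics/h5.png

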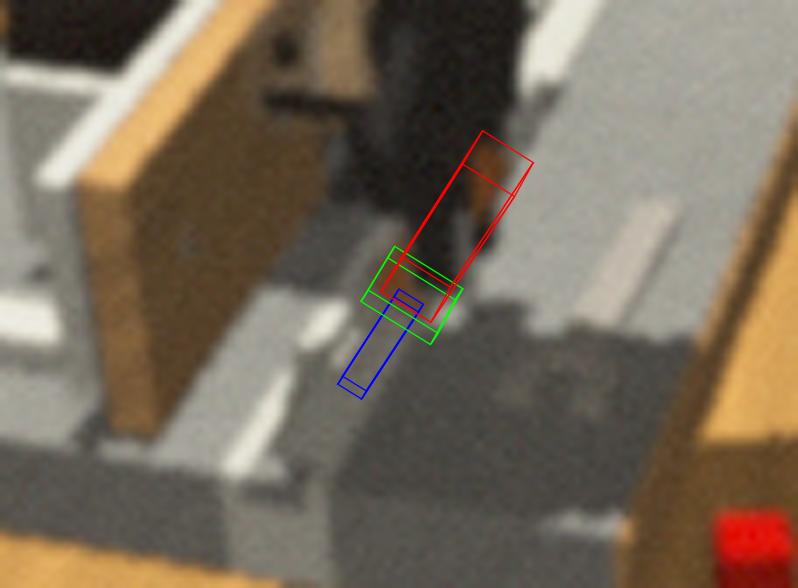

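jog_arm([
  {"x": -2,"y": 0.3,"z": -1.5,"twist": 0,"fingers": 0},
  {"x": -4,"y": 0.5,"z": -3,"twist": 0,"fingers": 0},
  {"x": -4,"y": 0.5,"z": -3,"twist": 0,"fingers": 0},
  {"x": -4,"y": 0.5,"z": -3,"twist": 0,"fingers": 0},
], grip_force=20)

```text
time: 6.9
ee_pos: [0.6116, 0.084, 0.1098]
tcp_rot: [-1.1, 89.1, -8.8]
wrist_force: [6.1, -2.2, 3.2]
opening: 0.0213
```

```bash
python3 look.py; python3 ov.py h6 34 87
```

```text
t 6.9 tcp [0.6116 0.084  0.1098] jaw 82.31 local [-94.7 133.8] z over top 64.8 F [ 6.3 -1.4] 3.2 tq [-0.34 -1.62  0.02] open 0.0213
tip [0.65978692 0.07752595 0.03965337]
tip local [-46.05102555 133.87232084] -5.346631451667
```

View pics/h6.png

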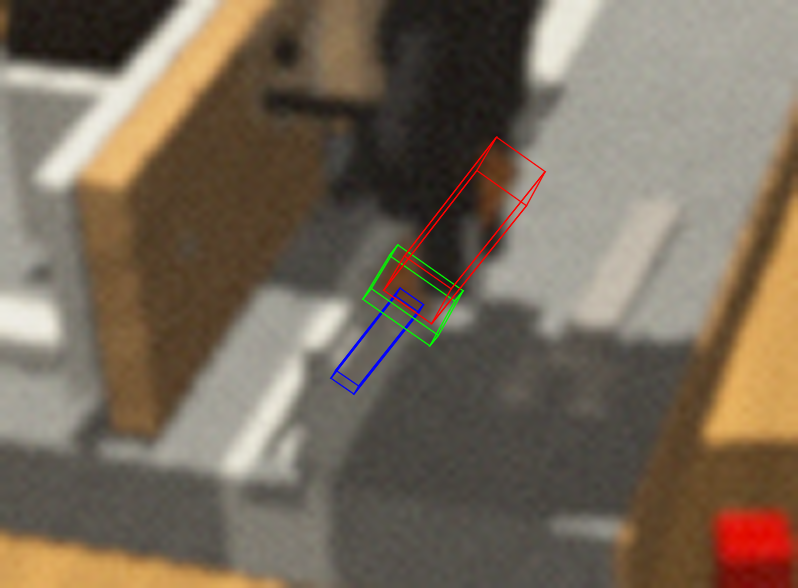

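View pics/h6r.png

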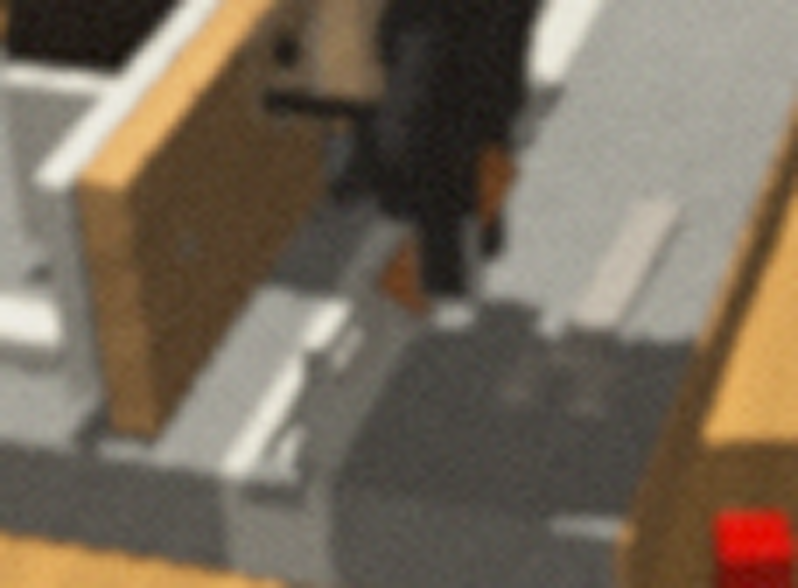

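```bash
python3 ov.py h7 28 87 3;python3 ov.py h8 31 85 0; python3 - <<'E'
import cv2,numpy as np
cv2.imwrite('pics/h78.png',np.hstack([cv2.imread(f'pics/{n}.png')[80:430,250:620] for n in('h7','h8')]))
E
```

```text
tip [0.65466627 0.07823235 0.0363839 ]
tip local [-51.22015717 133.88259971] -8.616098960182228
tip [0.6549449  0.07815971 0.03890945]
tip local [-50.93428801 133.8481534 ] -6.090554769632369
```

View pics/h78.png

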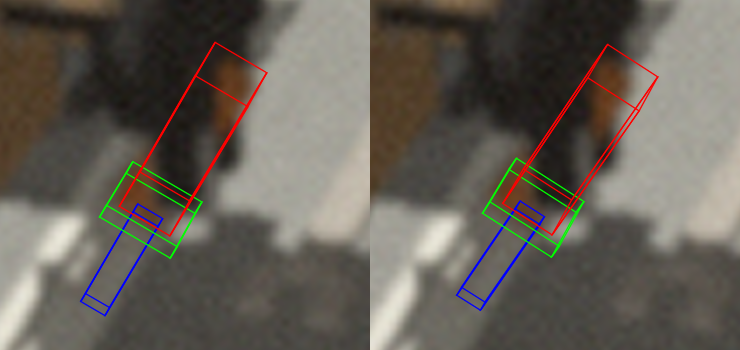

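jog_arm([
  {"x": 0.5,"y": 0,"z": 5,"twist": 0,"fingers": 0},
  {"x": 1,"y": 0,"z": 15,"twist": 0,"fingers": 0},
  {"x": 1,"y": 0,"z": 25,"twist": 0,"fingers": 0},
  {"x": 1,"y": 0,"z": 30,"twist": 0,"fingers": 0},
  {"x": 1,"y": 0,"z": 30,"twist": 0,"fingers": 0},
], grip_force=60)

```text
time: 7.55
ee_pos: [0.6129, 0.0841, 0.141]
tcp_rot: [0.4, 89.0, -7.3]
wrist_force: [0.9, -0.2, -1.5]
opening: 0.0214
```

```bash
python3 look.py; python3 ov.py h9 32 87
```

```text
t 7.55 tcp [0.6129 0.0841 0.141 ] jaw 82.31 local [-93.4 134.1] z over top 96.0 F [ 0.9 -0.1] -1.5 tq [0.04 0.01 0.02] open 0.0214
tip [0.6586118  0.07794984 0.06923589]
tip local [-47.27253457 134.13408078] 24.235894776625937
```

View pics/h9.png

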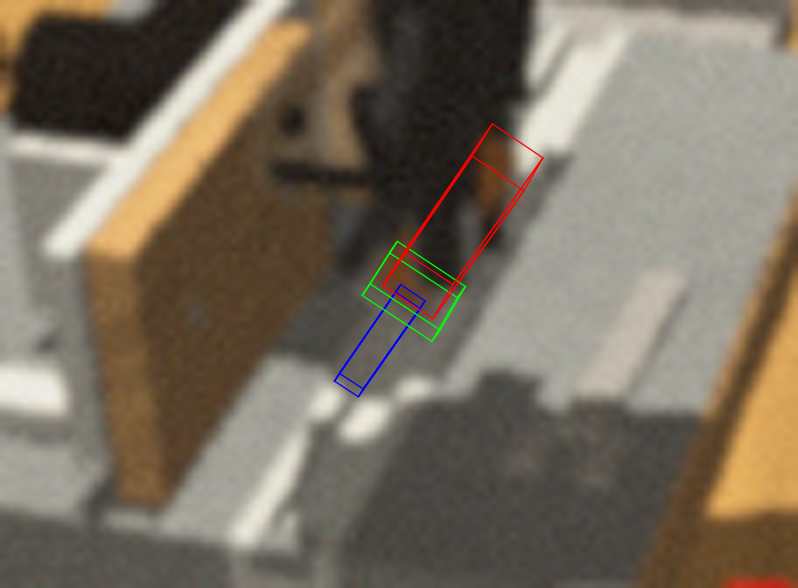

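View pics/h9r.png

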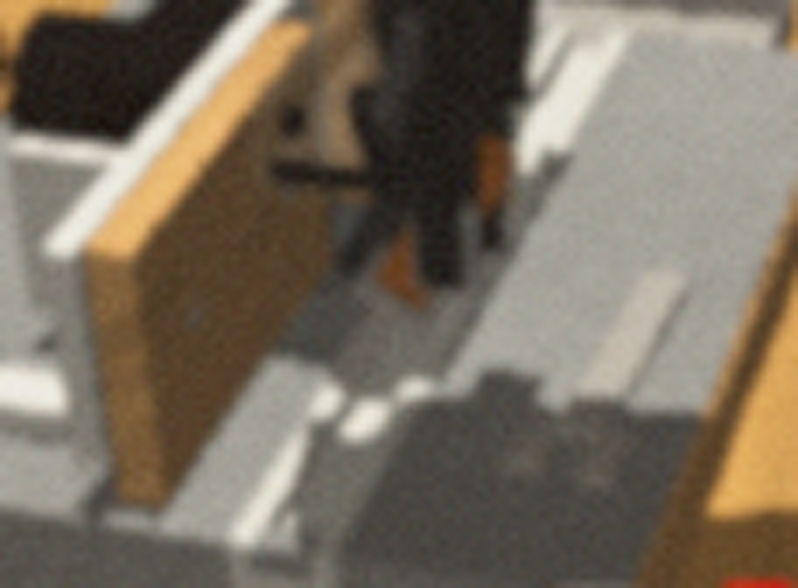

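```bash
python3 - <<'E'
from h import *
a=[cam('side') for _ in range(8)];c=a[0]
m=np.mean([x['image'].astype(float) for x in a],0)[:,:,::-1]
np.save('avg.npy',m);import pickle;pickle.dump(c,open('c9.pkl','wb'))
o=bot.get_obs();p=o['ee_pos'];print(p,o['time'])
u=proj(c,[p-[0,0,.04]])[0].astype(int);print(u)
x0,y0=u[0]-40,u[1]-30
im=m[y0:y0+60,x0:x0+80];im=np.clip((im-30)*2.2,0,255).astype(np.uint8)
cv2.imwrite('pics/i.png',cv2.resize(im,None,fx=10,fy=10,interpolation=cv2.INTER_CUBIC));print(x0,y0)
E
```

```text
[0.61247577 0.08401992 0.13951499] 8.0
[304 195]
264 165
```

View pics/i.png

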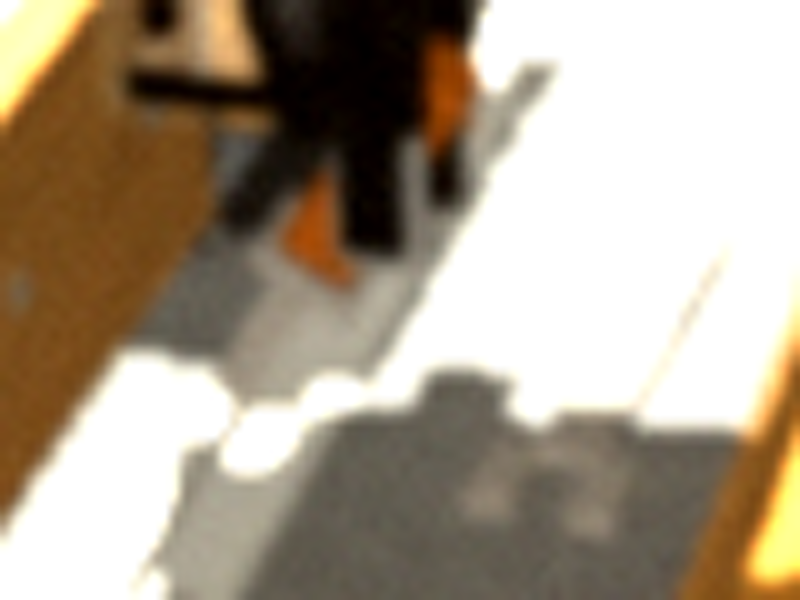

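```bash
python3 - <<'E'
import numpy as np,cv2
m=np.load('avg.npy')[165:225,264:344]
im=np.clip((m-70)*255/60,0,255).astype(np.uint8)
cv2.imwrite('pics/j.png',cv2.resize(im[15:45,15:55],None,fx=18,fy=18,interpolation=cv2.INTER_CUBIC))
E
```

```text
(no output)
```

View pics/j.png

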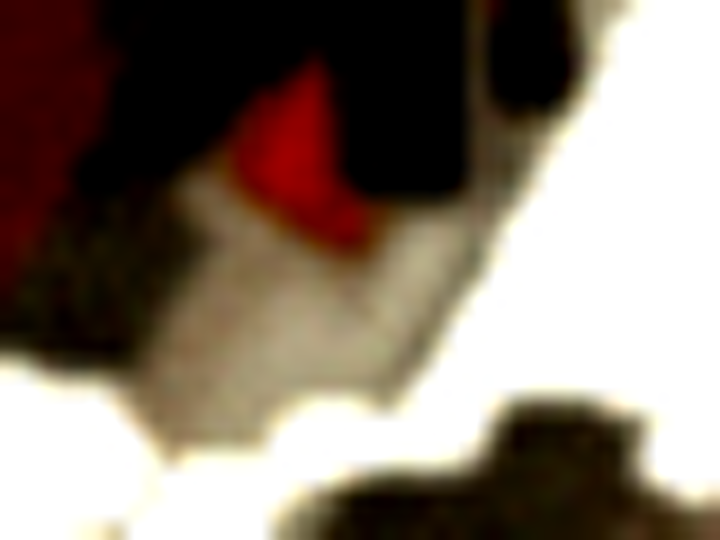

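```bash
python3 - <<'E'
from h import *
import pickle
from scipy.spatial.transform import Rotation as Ro
c=pickle.load(open('c9.pkl','rb'));o=bot.get_obs();p=o['ee_pos'].copy();p[2]+=.002
R=Ro.from_euler('xyz',o['tcp_rot'],degrees=True).as_matrix()
yj=R[:,1]*np.sign(R[1,1]);xj=np.cross(yj,[0,0,1])
for th in(24,28,32,36):
  t=np.radians(th);ax=-np.sin(t)*xj+np.array([0,0,np.cos(t)]);px=np.cos(t)*xj+np.array([0,0,np.sin(t)])
  tip=p-.087*ax
  P=[tip+a*px+b*yj+z*ax for a,b,z in((.01,.011,.054),(-.01,.011,.054),(-.01,.011,.118),(-.01,-.011,.118),(.01,.011,.118),(.01,-.011,.118),(0,0,0),(.014,.014,.048),(-.014,.014,.048))]
  print(th,((proj(c,P)+.5-[264,165])*10).round(0).tolist())
E
```

```text
24 [[304.0, 267.0], [379.0, 306.0], [476.0, 103.0], [504.0, 56.0], [397.0, 63.0], [426.0, 17.0], [283.0, 419.0], [276.0, 284.0], [382.0, 338.0]]
28 [[296.0, 260.0], [370.0, 303.0], [483.0, 110.0], [511.0, 63.0], [407.0, 65.0], [436.0, 19.0], [261.0, 407.0], [267.0, 276.0], [370.0, 336.0]]
32 [[289.0, 253.0], [360.0, 300.0], [490.0, 118.0], [517.0, 70.0], [416.0, 68.0], [445.0, 22.0], [240.0, 394.0], [259.0, 267.0], [359.0, 332.0]]
36 [[282.0, 245.0], [351.0, 296.0], [496.0, 125.0], [523.0, 78.0], [425.0, 72.0], [454.0, 25.0], [220.0, 380.0], [252.0, 257.0], [347.0, 328.0]]
```

jog_arm([
  {"x": 0,"y": 0,"z": 40,"twist": 0,"fingers": 0},
  {"x": -30,"y": 30,"z": 60,"twist": 0,"fingers": 0},
  {"x": -70,"y": 60,"z": 70,"twist": 0,"fingers": 0},
  {"x": -100,"y": 90,"z": 70,"twist": 0,"fingers": 0},
  {"x": -110,"y": 110,"z": 70,"twist": 0,"fingers": 0},
  {"x": -110,"y": 110,"z": 70,"twist": 0,"fingers": 0},
])

```text
time: 8.6
ee_pos: [0.5011, 0.1961, 0.2101]
tcp_rot: [2.0, 89.1, -5.5]
wrist_force: [0.7, -0.8, -0.7]
opening: 0.0216
```

jog_arm([
  {"x": 0,"y": 0,"z": 0,"twist": 0,"fingers": 0},
  {"x": 0,"y": 0,"z": 0,"twist": 0,"fingers": 0},
])

```text
time: 8.8
ee_pos: [0.5014, 0.1958, 0.21]
tcp_rot: [1.6, 89.1, -6.0]
wrist_force: [0.1, 0.0, -1.3]
opening: 0.021
```

```bash
python3 look.py; python3 ov.py k1 34 87
```

```text
t 8.8 tcp [0.5014 0.1958 0.21  ] jaw 82.47 local [-218.9  229.7] z over top 165.0 F [0.1 0. ] -1.3 tq [0.03 0.06 0.02] open 0.021
tip [0.54963517 0.18940289 0.13992366]
tip local [-170.26756273  229.89373574] 94.92366121459595
```

View pics/k1r.png

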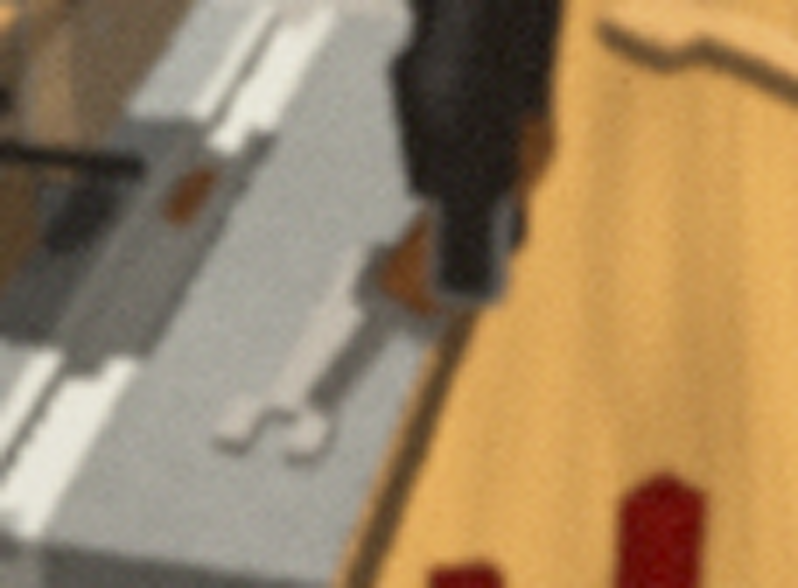

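View pics/k1.png

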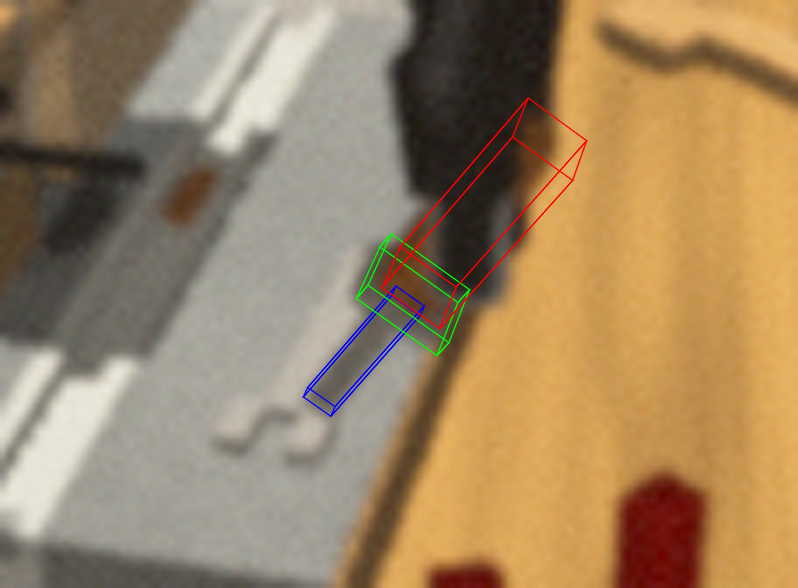

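jog_arm([
  {"x": 20,"y": -20,"z": 0,"twist": 0,"fingers": 0},
  {"x": 50,"y": -50,"z": 0,"twist": 0,"fingers": 0},
  {"x": 85,"y": -85,"z": 0,"twist": -0.2,"fingers": 0},
  {"x": 113,"y": -112,"z": -20,"twist": -0.2,"fingers": 0},
  {"x": 113,"y": -112,"z": -50,"twist": -0.2,"fingers": 0},
  {"x": 113,"y": -112,"z": -68,"twist": -0.2,"fingers": 0},
  {"x": 113,"y": -112,"z": -68,"twist": -0.2,"fingers": 0},
  {"x": 113,"y": -112,"z": -68,"twist": -0.2,"fingers": 0},
], grip_force=100)

```text
time: 9.65
ee_pos: [0.6146, 0.0829, 0.1422]
tcp_rot: [0.6, 89.1, -7.3]
wrist_force: [1.1, -0.2, -1.5]
opening: 0.0212
```

```bash
python3 look.py
```

```text
t 9.65 tcp [0.6146 0.0829 0.1422] jaw 82.19 local [-91.5 133.2] z over top 97.2 F [ 1.1 -0.1] -1.5 tq [ 0.01  0.03 -0.04] open 0.0212
```

jog_arm([
  {"x": 0,"y": 0,"z": -10,"twist": 0,"fingers": 0},
  {"x": 0,"y": 0,"z": -18,"twist": 0,"fingers": 0},
  {"x": 0,"y": 0,"z": -23,"twist": 0,"fingers": 0},
  {"x": 0,"y": 0,"z": -27,"twist": 0,"fingers": 0},
  {"x": 0,"y": 0,"z": -30,"twist": 0,"fingers": 0},
  {"x": 0,"y": 0,"z": -33,"twist": 0,"fingers": 0},
  {"x": 0,"y": 0,"z": -33,"twist": 0,"fingers": 0},
])

```text
time: 10.35
ee_pos: [0.6145, 0.0829, 0.1088]
tcp_rot: [0.0, 89.1, -7.8]
wrist_force: [-0.5, -0.3, -2.1]
opening: 0.021
```

```bash
python3 look.py
```

```text
t 10.35 tcp [0.6145 0.0829 0.1088] jaw 82.19 local [-91.7 133.1] z over top 63.8 F [-0.4 -0.4] -2.1 tq [-0.05  0.03  0.06] open 0.021
```

jog_arm([
  {"x": 0,"y": 0,"z": -1,"twist": 0,"fingers": 0},
  {"x": 0,"y": 0,"z": -2,"twist": 0,"fingers": 0},
  {"x": 0,"y": 0,"z": -2.5,"twist": 0,"fingers": 0},
  {"x": 0,"y": 0,"z": -2.5,"twist": 0,"fingers": 0},
])

```text
time: 10.75
ee_pos: [0.6147, 0.083, 0.1068]
tcp_rot: [0.8, 89.1, -7.0]
wrist_force: [-0.6, -0.2, 0.3]
opening: 0.021
```

```bash
python3 look.py
```

```text
t 10.75 tcp [0.6147 0.083  0.1068] jaw 82.19 local [-91.5 133.2] z over top 61.8 F [-0.5 -0.3] 0.3 tq [0.   0.02 0.  ] open 0.021
```

jog_arm([
  {"x": -1.3,"y": -10,"z": 0.7,"twist": 0,"fingers": 0},
  {"x": -2.7,"y": -20,"z": 0.7,"twist": 0,"fingers": 0},
  {"x": -4,"y": -30,"z": 0.7,"twist": 0,"fingers": 0},
  {"x": -5.4,"y": -40,"z": 0.7,"twist": 0,"fingers": 0},
  {"x": -6.8,"y": -50,"z": 0.7,"twist": 0,"fingers": 0},
  {"x": -8.1,"y": -60,"z": 0.7,"twist": 0,"fingers": 0},
])

```text
time: 11.35
ee_pos: [0.6064, 0.0219, 0.1074]
tcp_rot: [0.6, 89.1, -7.2]
wrist_force: [-0.1, 0.0, -1.9]
opening: 0.0208
```

```bash
python3 look.py l
```

```text
t 11.35 tcp [0.6064 0.0219 0.1074] jaw 82.17 local [-91.5  71.5] z over top 62.4 F [-0.1  0. ] -1.9 tq [0.03 0.04 0.06] open 0.0208
side crop origin 232 142 k 5
```

View pics/ls.png

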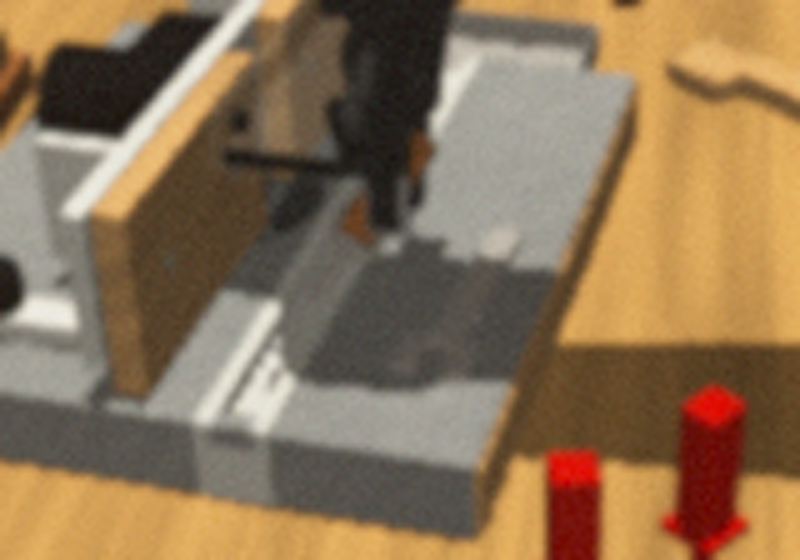

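jog_arm([
  {"x": -1.3,"y": -10,"z": 0,"twist": 0,"fingers": 0},
  {"x": -2.7,"y": -20,"z": 0,"twist": 0,"fingers": 0},
  {"x": -4,"y": -30,"z": 0,"twist": 0,"fingers": 0},
  {"x": -5.4,"y": -40,"z": 0,"twist": 0,"fingers": 0},
  {"x": -6.8,"y": -50,"z": 0,"twist": 0,"fingers": 0},
  {"x": -8.1,"y": -60,"z": 0,"twist": 0,"fingers": 0},
  {"x": -9.5,"y": -70,"z": 0,"twist": 0,"fingers": 0},
  {"x": -10.6,"y": -77,"z": 0,"twist": 0,"fingers": 0},
])

```text
time: 12.2
ee_pos: [0.5955, -0.0573, 0.1075]
tcp_rot: [-2.1, 89.1, -10.0]
wrist_force: [-0.4, -0.1, -2.4]
opening: 0.0214
```

```bash
python3 look.py m
```

```text
t 12.2 tcp [ 0.5955 -0.0573  0.1075] jaw 82.11 local [-91.6  -8.4] z over top 62.5 F [-0.4 -0.2] -2.4 tq [-0.01  0.09  0.  ] open 0.0214
side crop origin 240 126 k 5
```

View pics/ms.png

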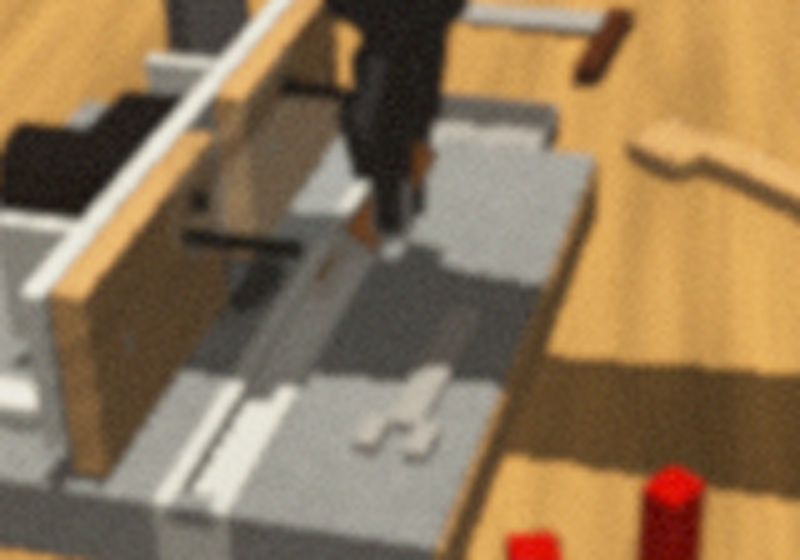

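jog_arm([
  {"x": 0,"y": 0,"z": -0.8,"twist": 0,"fingers": 0},
  {"x": 0,"y": 0,"z": -1.6,"twist": 0.15,"fingers": 0},
  {"x": -0.5,"y": -4,"z": -1.8,"twist": 0.15,"fingers": 0},
  {"x": -1.1,"y": -8,"z": -1.8,"twist": 0.15,"fingers": 0},
  {"x": -1.6,"y": -12,"z": -1.8,"twist": 0.15,"fingers": 0},
  {"x": -1.9,"y": -14,"z": -1.8,"twist": 0.15,"fingers": 0},
  {"x": -1.9,"y": -14,"z": -1.8,"twist": 0.15,"fingers": 0},
])

```text
time: 12.95
ee_pos: [0.5941, -0.0709, 0.1062]
tcp_rot: [7.4, 89.0, -0.3]
wrist_force: [2.0, 9.0, 4.8]
opening: 0.021
```

```bash
python3 look.py
```

```text
t 12.95 tcp [ 0.5941 -0.0709  0.1062] jaw 82.3 local [-91.2 -22.1] z over top 61.2 F [0.8 9.2] 4.8 tq [ 2.24 -0.57  0.43] open 0.021
```

jog_arm([
  {"x": -0.7,"y": -5,"z": -0.3,"twist": 0,"fingers": 0},
  {"x": -1.3,"y": -10,"z": -0.3,"twist": 0,"fingers": 0},
  {"x": -2,"y": -15,"z": -0.3,"twist": 0,"fingers": 0},
  {"x": -2.7,"y": -20,"z": -0.3,"twist": 0,"fingers": 0},
  {"x": -3.4,"y": -25,"z": -0.3,"twist": 0,"fingers": 0},
  {"x": -4.1,"y": -30,"z": -0.3,"twist": 0,"fingers": 0},
  {"x": -4.7,"y": -35,"z": -0.3,"twist": 0,"fingers": 0},
  {"x": -5.4,"y": -40,"z": -0.3,"twist": 0,"fingers": 0},
])

```text
time: 13.75
ee_pos: [0.5889, -0.1094, 0.1062]
tcp_rot: [19.7, 89.0, 12.2]
wrist_force: [0.2, 11.8, 4.7]
opening: 0.0207
```

```bash
python3 look.py n t
```

```text
t 13.75 tcp [ 0.5889 -0.1094  0.1062] jaw 82.42 local [-91.1 -60.9] z over top 61.2 F [-1.4 11.7] 4.7 tq [ 2.97 -0.31  0.52] open 0.0207
side crop origin 245 117 k 5
top crop origin 303 123 k 5
```

View pics/ns.png

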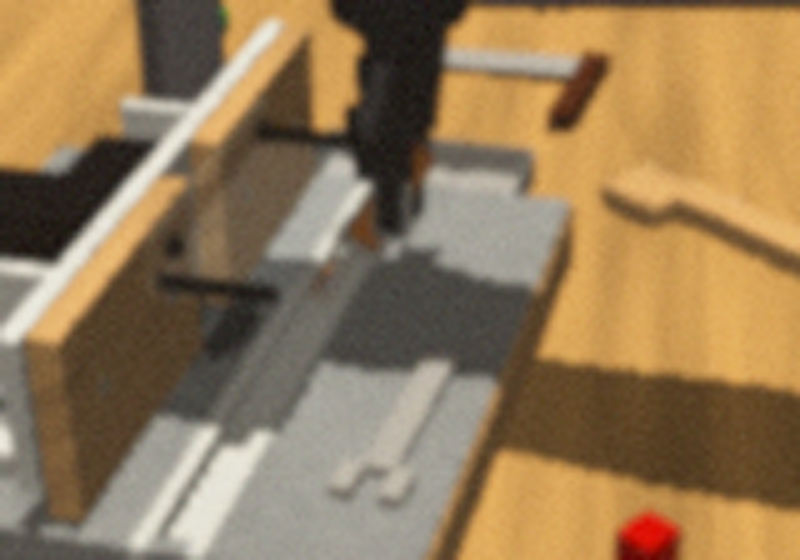

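View pics/nt.png

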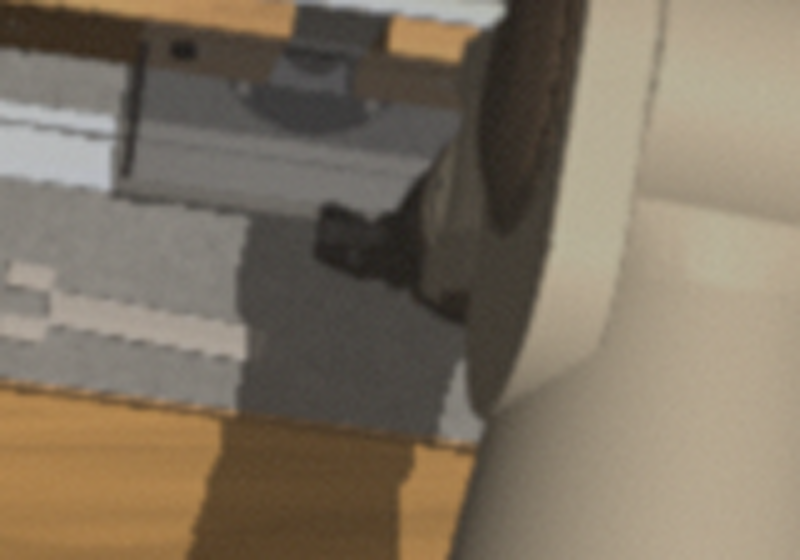

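```bash
python3 - <<'E'
from h import *
import pickle
tb,bk=pickle.load(open('fit.pkl','rb'))
c=pickle.load(open('side0.pkl','rb'));a=tb[2]
for l in((-.043,-.061,-.0093),(-.045,-.0635,-.0075),(-.045,-.1035,-.0075),(-.045,-.022,-.0075),(-.045,-.0625,-.0075)):
    w=[tb[0]+np.cos(a)*l[0]-np.sin(a)*l[1],tb[1]+np.sin(a)*l[0]+np.cos(a)*l[1],.045+l[2]]
    print(l,((proj(c,[w])[0]+.5-[245,117])*5).round())
E
```

```text
(-0.043, -0.061, -0.0093) [324. 297.]
(-0.045, -0.0635, -0.0075) [329. 293.]
(-0.045, -0.1035, -0.0075) [348. 261.]
(-0.045, -0.022, -0.0075) [307. 329.]
(-0.045, -0.0625, -0.0075) [328. 294.]
```

jog_arm([
  {"x": -0.7,"y": -7,"z": -0.3,"twist": -0.1,"fingers": 0},
  {"x": -1.7,"y": -14,"z": -0.3,"twist": -0.1,"fingers": 0},
  {"x": -2.7,"y": -21,"z": -0.3,"twist": -0.1,"fingers": 0},
  {"x": -3.6,"y": -28,"z": -0.3,"twist": -0.1,"fingers": 0},
  {"x": -4.5,"y": -35,"z": -0.3,"twist": -0.1,"fingers": 0},
  {"x": -5.5,"y": -42,"z": -0.3,"twist": -0.1,"fingers": 0},
  {"x": -6.5,"y": -49,"z": -0.3,"twist": -0.1,"fingers": 0},
  {"x": -7.4,"y": -56,"z": -0.3,"twist": -0.1,"fingers": 0},
  {"x": -8.4,"y": -63,"z": -0.3,"twist": -0.1,"fingers": 0},
  {"x": -9.3,"y": -70,"z": -0.3,"twist": -0.1,"fingers": 0},
])

```text
time: 14.85
ee_pos: [0.5794, -0.179, 0.1062]
tcp_rot: [24.7, 88.9, 17.1]
wrist_force: [-0.2, 12.1, 6.2]
opening: 0.0208
```

```bash
python3 look.py p
```

```text
t 14.85 tcp [ 0.5794 -0.179   0.1062] jaw 82.36 local [ -91.2 -131.1] z over top 61.2 F [-1.8 11.9] 6.2 tq [ 3.02 -0.11  0.52] open 0.0208
side crop origin 250 106 k 5
```

View pics/ps.png

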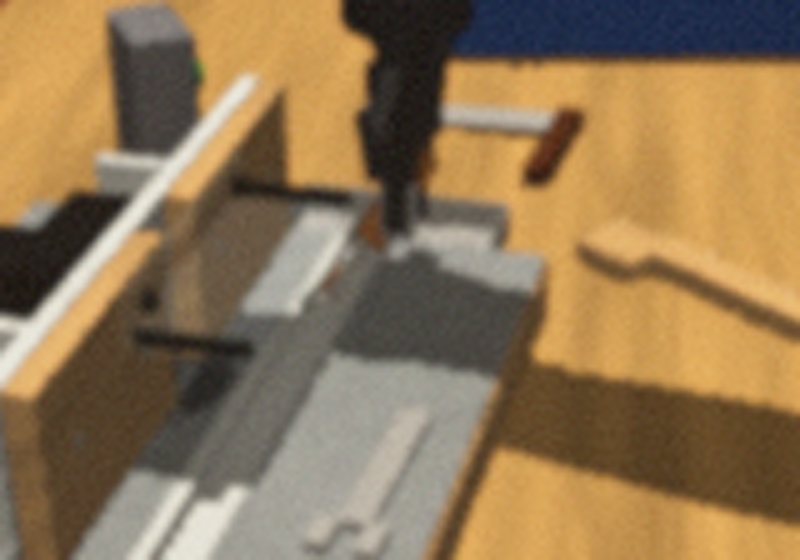

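jog_arm([
  {"x": -0.7,"y": -7,"z": -0.3,"twist": 0,"fingers": 0},
  {"x": -1.7,"y": -14,"z": -0.3,"twist": 0,"fingers": 0},
  {"x": -2.7,"y": -21,"z": -0.3,"twist": 0,"fingers": 0},
  {"x": -3.6,"y": -28,"z": -0.3,"twist": 0,"fingers": 0},
  {"x": -4.5,"y": -35,"z": -0.3,"twist": 0,"fingers": 0},
  {"x": -5.5,"y": -42,"z": -0.3,"twist": 0,"fingers": 0},
  {"x": -6.5,"y": -49,"z": -0.3,"twist": 0,"fingers": 0},
  {"x": -7.4,"y": -56,"z": -0.3,"twist": 0,"fingers": 0},
  {"x": -7.9,"y": -60,"z": -0.3,"twist": 0,"fingers": 0},
])

```text
time: 15.8
ee_pos: [0.5712, -0.239, 0.1063]
tcp_rot: [30.4, 88.9, 22.8]
wrist_force: [-1.3, 10.8, 6.7]
opening: 0.0209
```

```bash
python3 look.py q
```

```text
t 15.8 tcp [ 0.5712 -0.239   0.1063] jaw 82.4 local [ -91.2 -191.7] z over top 61.3 F [-2.8 10.5] 6.7 tq [ 2.86 -0.04  0.56] open 0.0209
side crop origin 255 97 k 5
```

View pics/qs.png

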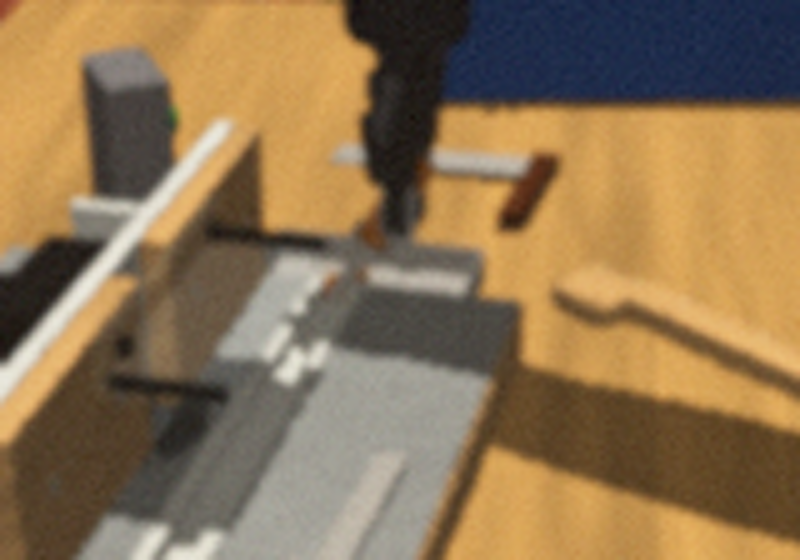

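jog_arm([
  {"x": -0.3,"y": -3,"z": -0.2,"twist": 0,"fingers": 0},
  {"x": -0.6,"y": -5,"z": -0.2,"twist": 0,"fingers": 0},
  {"x": -0.9,"y": -7,"z": -0.2,"twist": 0,"fingers": 0},
  {"x": -1.2,"y": -9,"z": -0.2,"twist": 0,"fingers": 0},
  {"x": -1.4,"y": -10,"z": -0.2,"twist": 0,"fingers": 0},
])

```text
time: 16.35
ee_pos: [0.5697, -0.2502, 0.1059]
tcp_rot: [26.1, 88.9, 18.5]
wrist_force: [1.3, 3.5, 2.6]
opening: 0.0208
```

```bash
python3 look.py r t
```

```text
t 16.35 tcp [ 0.5697 -0.2502  0.1059] jaw 82.35 local [ -91.2 -203. ] z over top 60.9 F [0.8 3.6] 2.6 tq [ 0.7  -0.44  0.09] open 0.0208
side crop origin 256 96 k 5
top crop origin 359 131 k 5
```

View pics/rs.png

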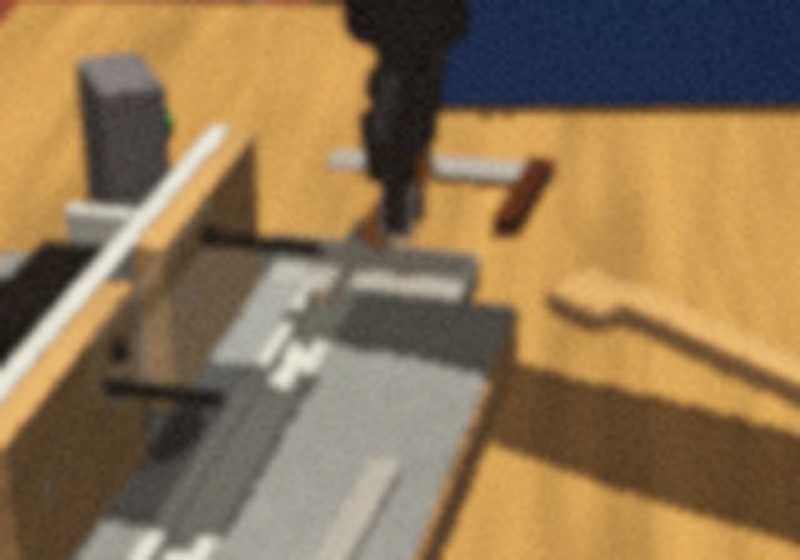

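View pics/rt.png

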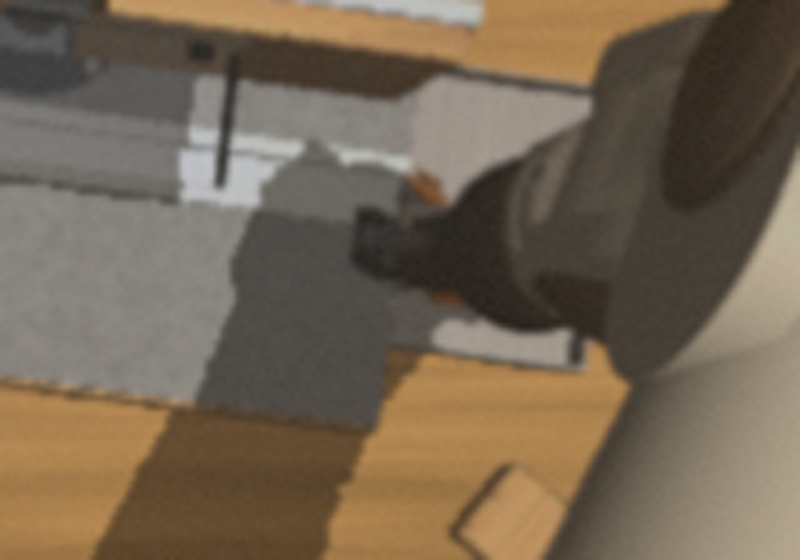

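jog_arm([
  {"x": -0.3,"y": -2,"z": 0.2,"twist": 0,"fingers": 0},
  {"x": -0.6,"y": -5,"z": 0.2,"twist": 0,"fingers": 0},
  {"x": -1,"y": -8,"z": 0.2,"twist": 0,"fingers": 0},
  {"x": -1,"y": -8,"z": 0.2,"twist": 0,"fingers": 0},
  {"x": -1,"y": -8,"z": 0.2,"twist": 0,"fingers": 0},
])

```text
time: 16.95
ee_pos: [0.5683, -0.2586, 0.1057]
tcp_rot: [25.5, 89.0, 17.8]
wrist_force: [-0.3, 0.0, -1.4]
opening: 0.0206
```

```bash
python3 look.py r2 t
```

```text
t 16.95 tcp [ 0.5683 -0.2586  0.1057] jaw 82.31 local [ -91.5 -211.5] z over top 60.7 F [-0.3  0. ] -1.4 tq [0.   0.06 0.01] open 0.0206
side crop origin 257 94 k 5
top crop origin 362 131 k 5
```

View pics/r2s.png

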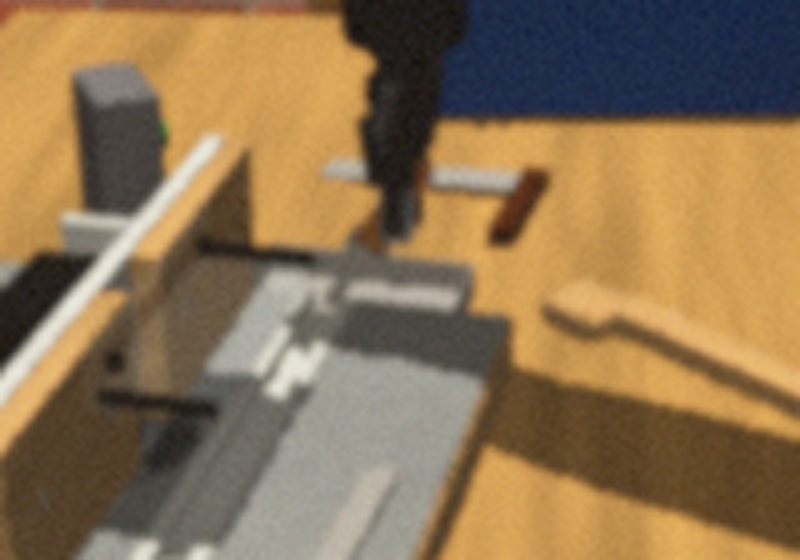

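View pics/r2t.png

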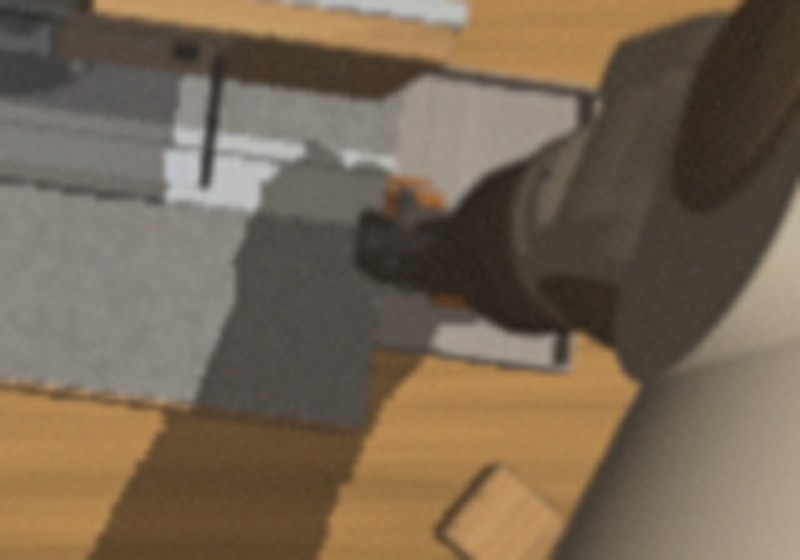

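jog_arm([
  {"x": 0,"y": 0,"z": 2,"twist": 0,"fingers": 0},
  {"x": 0,"y": 0,"z": 4,"twist": 0,"fingers": 0},
  {"x": 1.4,"y": 10,"z": 4,"twist": 0,"fingers": 0},
  {"x": 2.8,"y": 20,"z": 4,"twist": 0,"fingers": 0},
  {"x": 4.1,"y": 30,"z": 4,"twist": 0,"fingers": 0},
  {"x": 5.5,"y": 40,"z": 4,"twist": 0,"fingers": 0},
  {"x": 6.9,"y": 50,"z": 4,"twist": 0,"fingers": 0},
  {"x": 8.2,"y": 60,"z": 4,"twist": 0,"fingers": 0},
  {"x": 8.2,"y": 60,"z": 4,"twist": 0,"fingers": 0},
])

```text
time: 17.95
ee_pos: [0.5768, -0.197, 0.1098]
tcp_rot: [25.9, 89.0, 18.3]
wrist_force: [0.4, 0.2, -1.5]
opening: 0.0207
```

```bash
python3 look.py s t
```

```text
t 17.95 tcp [ 0.5768 -0.197   0.1098] jaw 82.41 local [ -91.3 -149.4] z over top 64.8 F [0.4 0.3] -1.5 tq [0.01 0.09 0.02] open 0.0207
side crop origin 252 103 k 5
top crop origin 338 128 k 5
```

View pics/st.png

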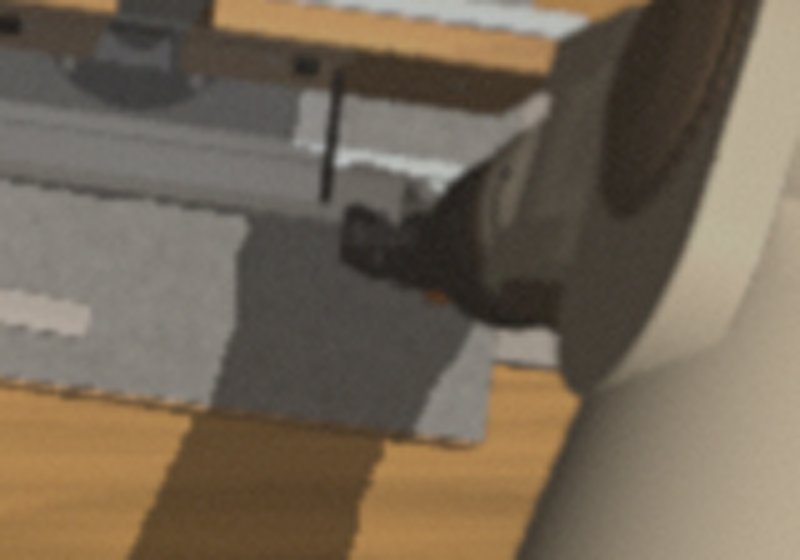

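jog_arm([
  {"x": 0,"y": 0,"z": 0.5,"twist": 0,"fingers": 0},
  {"x": 6,"y": -0.8,"z": 1,"twist": 0,"fingers": 0},
  {"x": 10,"y": -1.4,"z": 2.8,"twist": 0,"fingers": 0},
  {"x": 14,"y": -1.9,"z": 5,"twist": 0,"fingers": 0},
  {"x": 18,"y": -2.5,"z": 7,"twist": 0,"fingers": 0},
  {"x": 22,"y": -3,"z": 8.5,"twist": 0,"fingers": 0},
  {"x": 26,"y": -3.6,"z": 9.8,"twist": 0,"fingers": 0},
  {"x": 30,"y": -4.1,"z": 10.8,"twist": 0,"fingers": 0},
  {"x": 34,"y": -4.6,"z": 11.5,"twist": 0,"fingers": 0},
  {"x": 37,"y": -5,"z": 12,"twist": 0,"fingers": 0},
], grip_force=20)

```text
time: 19.05
ee_pos: [0.6118, -0.2036, 0.1212]
tcp_rot: [33.6, 89.3, 25.9]
wrist_force: [-15.1, 1.2, 2.0]
opening: 0.021
```

```bash
python3 look.py; python3 ov.py u1 10 87
```

```text
t 19.05 tcp [ 0.6118 -0.2036  0.1212] jaw 82.3 local [ -55.8 -151.1] z over top 76.2 F [-15.1  -0.9] 2.0 tq [0.42 4.01 0.03] open 0.021
tip [ 0.62672398 -0.20558086  0.03750977]
tip local [ -40.6816137  -151.10801737] -7.490225668055725
```

View pics/u1.png

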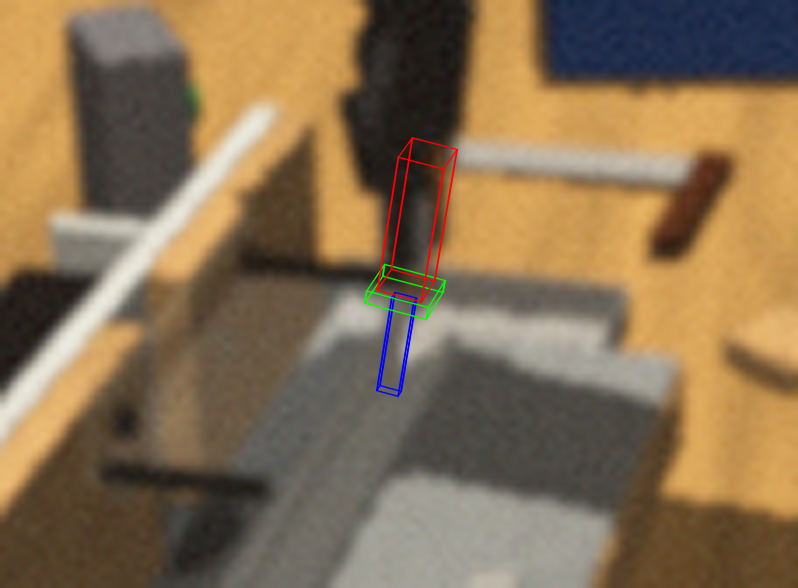

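View pics/u1r.png

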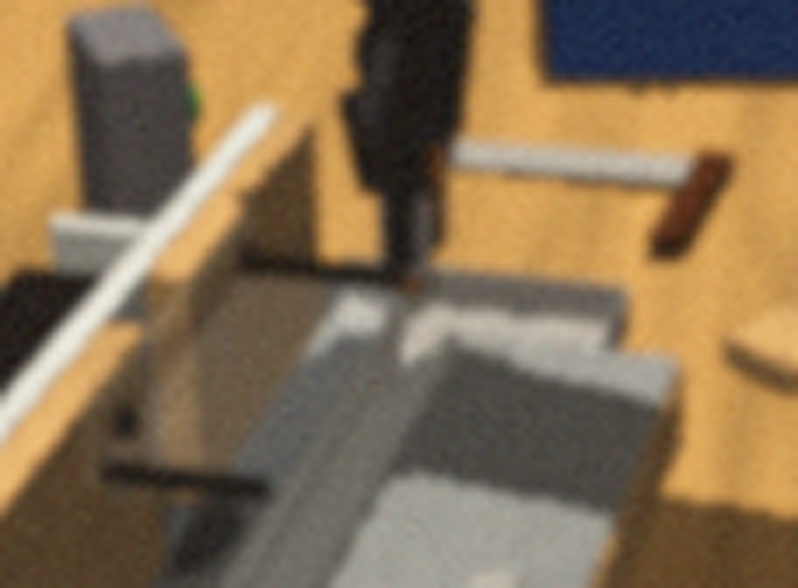

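jog_arm([
  {"x": 0,"y": 0,"z": 0,"twist": 0,"fingers": 0},
  {"x": 0,"y": 0,"z": 0,"twist": 0,"fingers": 0},
], grip_force=20)

```text
time: 19.3
ee_pos: [0.6119, -0.2039, 0.1209]
tcp_rot: [36.0, 89.3, 28.3]
wrist_force: [-4.5, 1.2, -0.1]
opening: 0.0206
```

```bash
python3 look.py
```

```text
t 19.3 tcp [ 0.6119 -0.2039  0.1209] jaw 82.27 local [ -55.6 -151.5] z over top 75.9 F [-4.6  0.5] -0.1 tq [0.25 1.19 0.04] open 0.0206
```

jog_arm([
  {"x": 3,"y": -0.4,"z": 0.4,"twist": 0,"fingers": 0},
  {"x": 6,"y": -0.8,"z": 0.7,"twist": 0,"fingers": 0},
  {"x": 9,"y": -1.2,"z": 1,"twist": 0,"fingers": 0},
  {"x": 12,"y": -1.6,"z": 1.2,"twist": 0,"fingers": 0},
  {"x": 14,"y": -1.9,"z": 1.2,"twist": 0,"fingers": 0},
  {"x": 14,"y": -1.9,"z": 1.2,"twist": 0,"fingers": 0},
  {"x": 14,"y": -1.9,"z": 1.2,"twist": 0,"fingers": 0},
], grip_force=20)

```text
time: 20.0
ee_pos: [0.6246, -0.206, 0.1215]
tcp_rot: [47.3, 89.5, 39.6]
wrist_force: [-8.1, -0.2, -0.4]
opening: 0.0214
```

```bash
python3 look.py; python3 ov.py u2 0 87
```

```text
t 20.0 tcp [ 0.6246 -0.206   0.1215] jaw 82.24 local [ -42.7 -151.8] z over top 76.5 F [-8.  -1.3] -0.4 tq [0.19 2.26 0.01] open 0.0214
tip [ 0.62462385 -0.20599701  0.03649149]
tip local [ -42.70656031 -151.80323667] -8.508506239833027
```

View pics/u2.png

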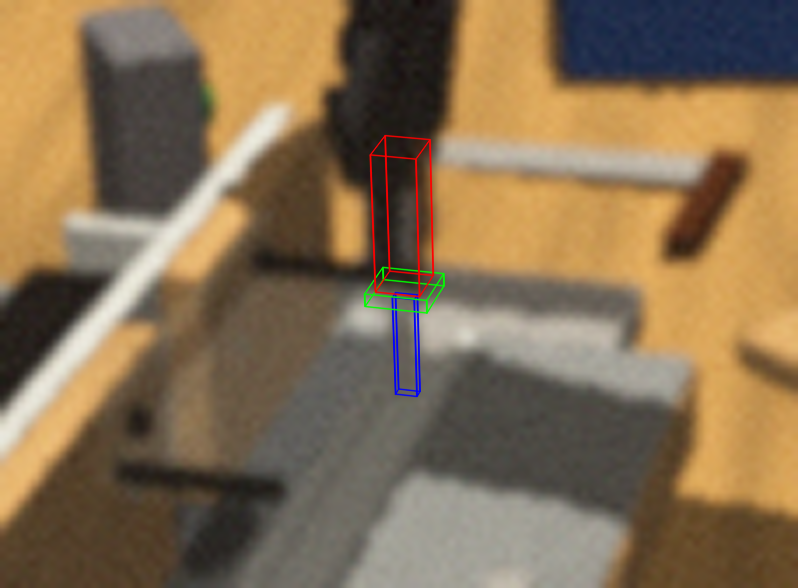

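View pics/u2r.png

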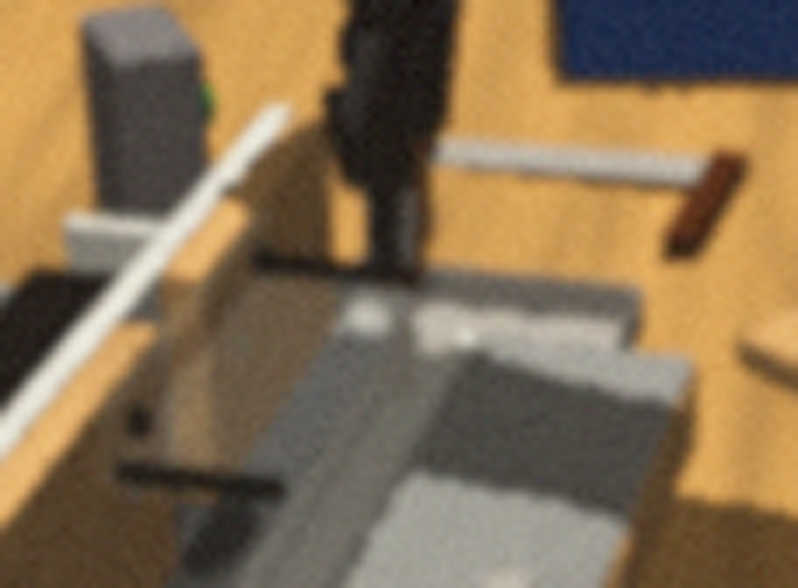

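jog_arm([
  {"x": -1,"y": 0,"z": 5,"twist": 0,"fingers": 0},
  {"x": -1,"y": 0,"z": 30,"twist": 0,"fingers": 0},
  {"x": -10,"y": 0,"z": 65,"twist": 0,"fingers": 0},
  {"x": -40,"y": 10,"z": 90,"twist": 0,"fingers": 0},
  {"x": -75,"y": 40,"z": 95,"twist": 0,"fingers": 0},
  {"x": -100,"y": 80,"z": 95,"twist": 0,"fingers": 0},
  {"x": -115,"y": 125,"z": 95,"twist": 0,"fingers": 0},
  {"x": -124,"y": 170,"z": 95,"twist": 0,"fingers": 0},
  {"x": -124,"y": 215,"z": 95,"twist": 0,"fingers": 0},
  {"x": -124,"y": 260,"z": 95,"twist": 0,"fingers": 0},
], grip_force=60)

```text
time: 21.05
ee_pos: [0.5009, 0.0556, 0.2176]
tcp_rot: [39.7, 89.3, 31.9]
wrist_force: [2.0, -0.5, -2.5]
opening: 0.0207
```

```bash
python3 - <<'E'
from h import *
o=bot.get_obs();print(o['ee_pos'],o['wrist_force'])
c=cam('top');cv2.imwrite('pics/v.png',cv2.resize(c['image'][100:220,400:500,::-1],None,fx=5,fy=5,interpolation=cv2.INTER_CUBIC))
E
```

```text
[0.50085435 0.05562592 0.2175841 ] [ 1.97573051 -0.47786231 -2.47634018]
```

View pics/v.png

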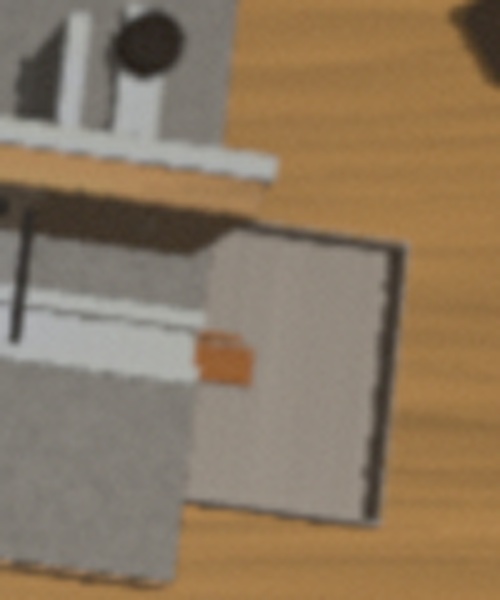

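```bash
python3 - <<'E'
from h import *
import pickle
tb,bk=pickle.load(open('fit.pkl','rb'));c=pickle.load(open('top0.pkl','rb'))
a=tb[2];Q=np.array([[np.cos(a),np.sin(a)],[-np.sin(a),np.cos(a)]])
px=[np.array(p)/5+[400,100]-.4 for p in((253,352),(250,386),(197,380),(200,335),(205,310))]
for z in(.0065,.033):print(z,((onz(c,px,z)[:,:2]-tb[:2])@Q.T*1e3).round(1).tolist())
E
python3 ov.py w1 0 87
```

```text
0.0065 [[-35.7, -240.3], [-53.8, -240.6], [-54.5, -212.2], [-30.6, -211.2], [-17.0, -212.4]]
0.033 [[-40.6, -231.8], [-58.3, -232.1], [-59.0, -204.3], [-35.6, -203.3], [-22.3, -204.5]]
tip [0.50079756 0.06099805 0.13239088]
tip local [-201.3655744    96.08107702] 87.39087885098195
```

View pics/w1.png

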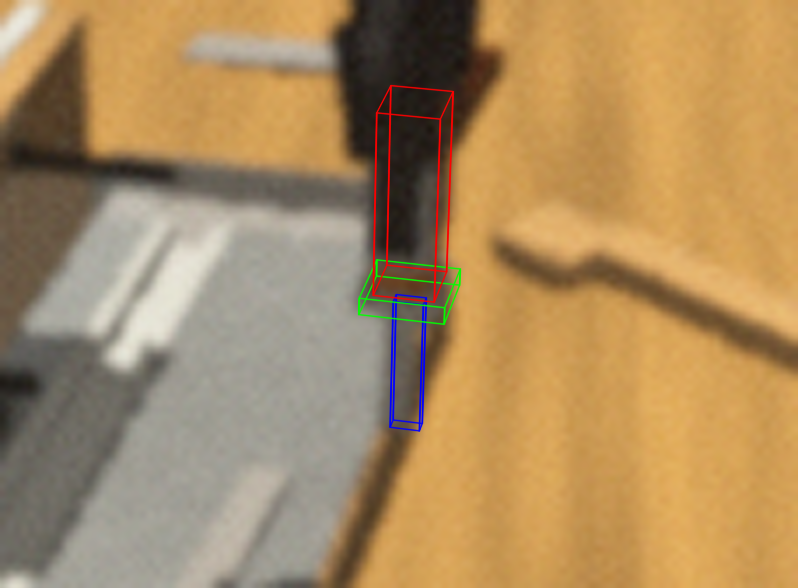

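View pics/w1r.png

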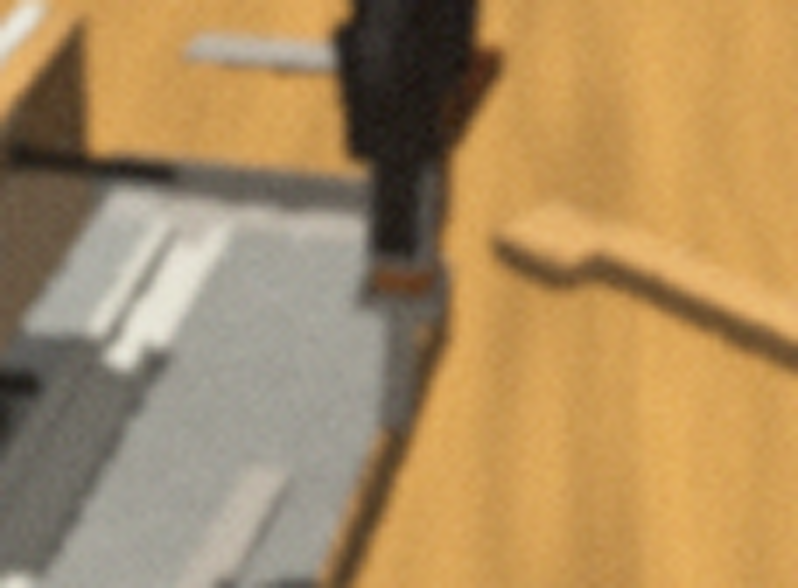

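jog_arm([
  {"x": 25,"y": 35,"z": 10,"twist": 0,"fingers": 0},
  {"x": 50,"y": 75,"z": 15,"twist": 4,"fingers": 0},
  {"x": 60,"y": 120,"z": 15,"twist": 10,"fingers": 0},
  {"x": 60,"y": 165,"z": 15,"twist": 15,"fingers": 0},
  {"x": 60,"y": 210,"z": 15,"twist": 19.8,"fingers": 0},
  {"x": 58,"y": 255,"z": 10,"twist": 19.8,"fingers": 0},
  {"x": 54,"y": 290,"z": -10,"twist": 19.8,"fingers": 0},
  {"x": 53,"y": 302,"z": -40,"twist": 19.8,"fingers": 0},
  {"x": 53,"y": 302,"z": -48,"twist": 19.8,"fingers": 0},
  {"x": 53,"y": 302,"z": -48,"twist": 19.8,"fingers": 0},
], grip_force=60)

```text
time: 22.15
ee_pos: [0.5538, 0.3596, 0.168]
tcp_rot: [50.2, 89.4, 62.6]
wrist_force: [-1.1, -0.3, -1.5]
opening: 0.0209
```

```bash
python3 look.py; python3 ov.py x1 0 87
```

```text
t 22.15 tcp [0.5538 0.3596 0.168 ] jaw 102.31 local [-189.   399.1] z over top 123.0 F [-1.  -0.4] -1.5 tq [-0.02  0.03  0.01] open 0.0209
tip [0.55384195 0.35961298 0.0830209 ]
tip local [-189.02436229  399.11948684] 38.02089562989412
```

View pics/x1.png

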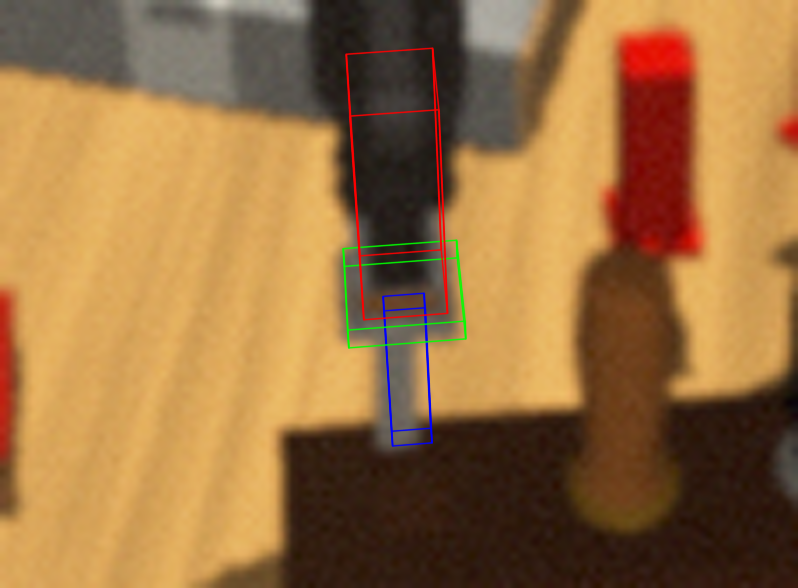

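View pics/x1r.png

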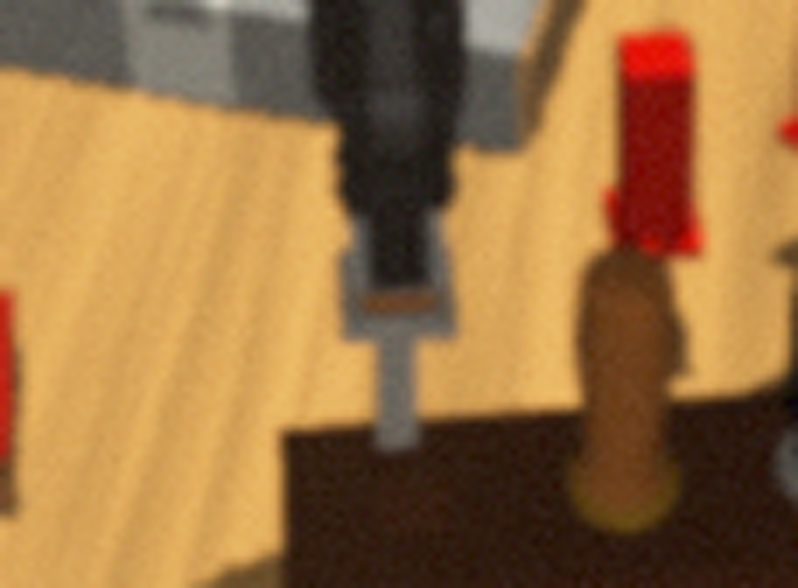

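jog_arm([
  {"x": -2.2,"y": -2.8,"z": -10,"twist": -0.3,"fingers": 0},
  {"x": -2.2,"y": -2.8,"z": -20,"twist": -0.3,"fingers": 0},
  {"x": -2.2,"y": -2.8,"z": -22,"twist": -0.3,"fingers": 0},
  {"x": -2.2,"y": -2.8,"z": -22,"twist": -0.3,"fingers": 0},
])

```text
time: 22.6
ee_pos: [0.5525, 0.3561, 0.1481]
tcp_rot: [44.5, 89.3, 56.4]
wrist_force: [0.5, -0.6, -1.4]
opening: 0.0208
```

```bash
python3 look.py; python3 ov.py x2 2 85
```

```text
t 22.6 tcp [0.5525 0.3561 0.1481] jaw 101.93 local [-189.9  395.5] z over top 103.1 F [ 0.6 -0.5] -1.4 tq [-0.06 -0.02  0.05] open 0.0208
tip [0.55538478 0.35674859 0.06518962]
tip local [-187.1097922   396.48898899] 20.189616444470758
```

View pics/x2.png

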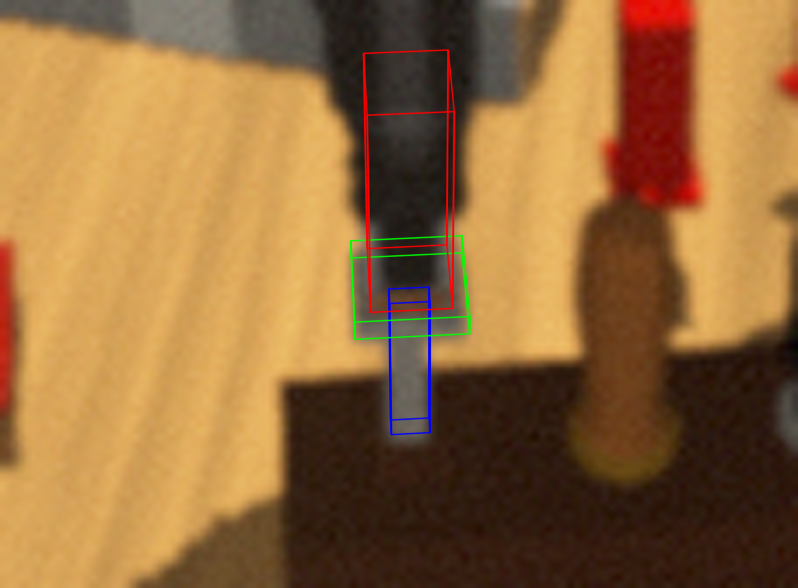

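jog_arm([
  {"x": -0.5,"y": 0.7,"z": -8,"twist": 0,"fingers": 0},
  {"x": -0.5,"y": 0.7,"z": -15,"twist": 0,"fingers": 0},
  {"x": -0.5,"y": 0.7,"z": -22,"twist": 0,"fingers": 0},
  {"x": -0.5,"y": 0.7,"z": -30,"twist": 0,"fingers": 0},
  {"x": -0.5,"y": 0.7,"z": -38,"twist": 0,"fingers": 0},
  {"x": -0.3,"y": 0.7,"z": -45,"twist": 0,"fingers": 0},
  {"x": 0,"y": 0.8,"z": -50,"twist": 0,"fingers": 0},
  {"x": 0,"y": 0.8,"z": -53,"twist": 0,"fingers": 0},
  {"x": 0,"y": 0.8,"z": -53,"twist": 0,"fingers": 0},
])

```text
time: 23.55
ee_pos: [0.5524, 0.3571, 0.095]
tcp_rot: [44.9, 89.3, 56.9]
wrist_force: [-0.2, -0.1, -1.1]
opening: 0.0211
```

```bash
python3 look.py; python3 ov.py x3 2 86
```

```text
t 23.55 tcp [0.5524 0.3571 0.095 ] jaw 101.94 local [-190.1  396.4] z over top 50.0 F [-0.2 -0.1] -1.1 tq [-0.    0.02  0.04] open 0.0211
tip [0.55534173 0.35769401 0.01101094]
tip local [-187.27979088  397.42000493] -33.989064434228474
```

View pics/x3r.png

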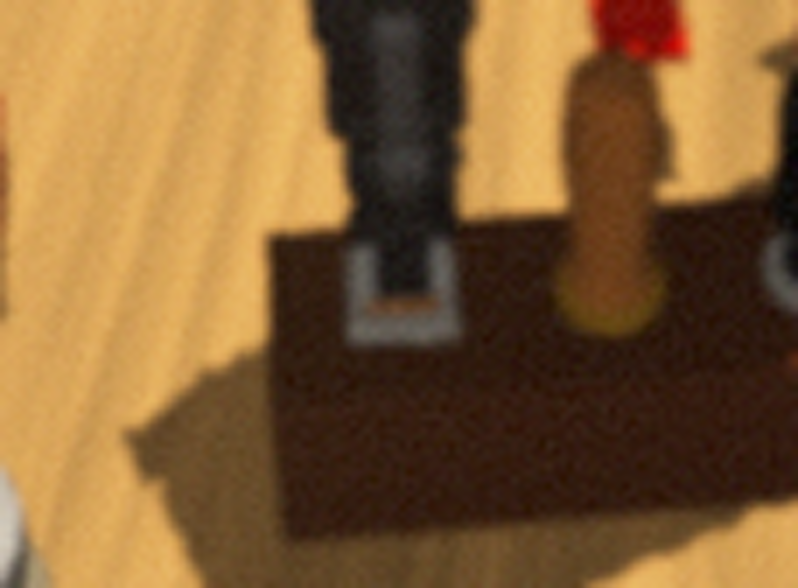

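In the hole without contact; creep down with a light grip until the collar seats.

jog_arm([
  {"x": 0,"y": 0,"z": -1.5,"twist": 0,"fingers": 0},
  {"x": 0,"y": 0,"z": -3,"twist": 0,"fingers": 0},
  {"x": 0,"y": 0,"z": -4,"twist": 0,"fingers": 0},
  {"x": 0,"y": 0,"z": -4,"twist": 0,"fingers": 0},
], grip_force=20)

```text
time: 24.0
ee_pos: [0.5526, 0.3572, 0.0917]
tcp_rot: [43.1, 89.2, 55.1]
wrist_force: [0.3, -0.3, -0.7]
opening: 0.0211
```

```bash
python3 look.py
```

```text
t 24.0 tcp [0.5526 0.3572 0.0917] jaw 101.94 local [-189.9  396.6] z over top 46.7 F [ 0.3 -0.2] -0.7 tq [-0.08  0.01 -0.03] open 0.0211
```

jog_arm([
  {"x": 0,"y": 0,"z": -1,"twist": 0,"fingers": 0},
  {"x": 0,"y": 0,"z": -2,"twist": 0,"fingers": 0},
  {"x": 0,"y": 0,"z": -2.5,"twist": 0,"fingers": 0},
  {"x": 0,"y": 0,"z": -2.5,"twist": 0,"fingers": 0},
], grip_force=20)

```text
time: 24.4
ee_pos: [0.5527, 0.3573, 0.0915]
tcp_rot: [40.2, 89.1, 52.1]
wrist_force: [-4.1, -2.7, 13.3]
opening: 0.021
```

```bash
python3 look.py
```

```text
t 24.4 tcp [0.5527 0.3573 0.0915] jaw 101.94 local [-189.8  396.6] z over top 46.5 F [-3.7 -3.3] 13.3 tq [-0.76  1.16  0.02] open 0.021
```

jog_arm([
  {"x": 0,"y": 0,"z": 0,"twist": 0,"fingers": 0},
  {"x": 0,"y": 0,"z": 0,"twist": 0,"fingers": 0.4},
  {"x": 0,"y": 0,"z": 0,"twist": 0,"fingers": 0.7},
  {"x": 0,"y": 0,"z": 0,"twist": 0,"fingers": 1},
  {"x": 0,"y": 0,"z": 0,"twist": 0,"fingers": 1},
  {"x": 0,"y": 0,"z": 0,"twist": 0,"fingers": 1},
  {"x": 0,"y": 0,"z": 0,"twist": 0,"fingers": 1},
])

```text
time: 25.1
ee_pos: [0.5527, 0.3573, 0.0913]
tcp_rot: [40.6, 89.1, 52.5]
wrist_force: [-1.2, 0.6, 0.2]
opening: 0.0852
```

```bash
python3 look.py; python3 ov.py y1 0 87
```

```text
t 25.1 tcp [0.5527 0.3573 0.0913] jaw 101.95 local [-189.8  396.7] z over top 46.3 F [-1.2  0.5] 0.2 tq [-0.   -0.03 -0.02] open 0.0852
tip [0.55269511 0.35728039 0.00634165]
tip local [-189.84657935  396.65368457] -38.65835484461905
```

View pics/y1r.png

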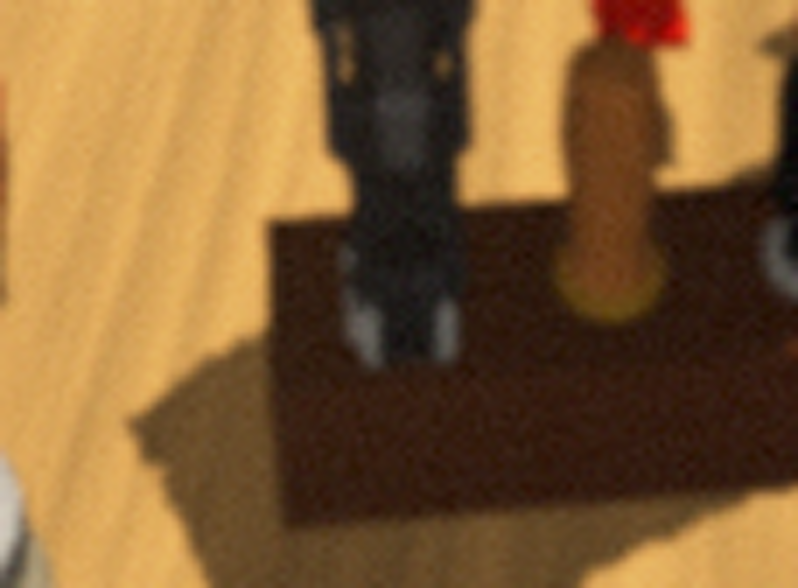

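Fingers are open and clear of the handle; retract upward and away.

jog_arm([
  {"x": 0,"y": 0,"z": 25,"twist": 0,"fingers": 1},
  {"x": 0,"y": 0,"z": 60,"twist": 0,"fingers": 1},
  {"x": 0,"y": 0,"z": 100,"twist": 0,"fingers": 1},
  {"x": -30,"y": -30,"z": 150,"twist": 0,"fingers": 1},
  {"x": -80,"y": -80,"z": 170,"twist": 0,"fingers": 1},
  {"x": -120,"y": -120,"z": 180,"twist": 0,"fingers": 1},
  {"x": -160,"y": -160,"z": 180,"twist": 0,"fingers": 1},
  {"x": -160,"y": -160,"z": 180,"twist": 0,"fingers": 1},
  {"x": -160,"y": -160,"z": 180,"twist": 0,"fingers": 1},
  {"x": -160,"y": -160,"z": 180,"twist": 0,"fingers": 1},
])

```text
time: 26.15
ee_pos: [0.3925, 0.1969, 0.2725]
tcp_rot: [36.3, 89.0, 48.2]
wrist_force: [-0.0, 1.0, 0.7]
opening: 0.0854
```

```bash
python3 - <<'E'
from h import *
import pickle
for n in('top','side'):
    c=cam(n);a=c['image'][:,:,::-1]; b=pickle.load(open(n+'0.pkl','rb'))['image'][:,:,::-1]
    x0,y0,w,h=(170,60,320,200) if n=='top' else (180,100,260,240)
    k=2.5 if n=='top' else 1.5
    f=cv2.resize(a[y0:y0+h,x0:x0+w],None,fx=k,fy=k,interpolation=cv2.INTER_CUBIC)
    if n=='side': f=np.hstack([cv2.resize(b[y0:y0+h,x0:x0+w],None,fx=k,fy=k,interpolation=cv2.INTER_CUBIC),f])
    cv2.imwrite('pics/fin_'+n+'.png',f)
    q=(280,250,130,90) if n=='side' else (170,170,100,90)
    K=3 if n=='side' else 4
    cv2.imwrite('pics/blk_'+n+'.png',np.hstack([cv2.resize(i[q[1]:q[1]+q[3],q[0]:q[0]+q[2]],None,fx=K,fy=K,interpolation=cv2.INTER_CUBIC) for i in(b,a)]))
o=bot.get_obs();print(o['time'],o['ee_pos'],np.abs(o['qd']).max())
E
```

```text
26.25 [0.39322726 0.19768524 0.27130751] 1.5385606775662324
```

View pics/fin_top.png

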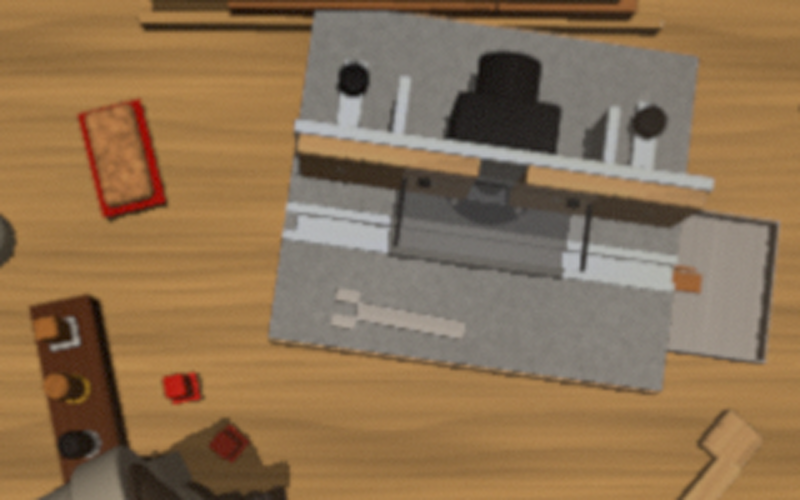

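View pics/fin_side.png

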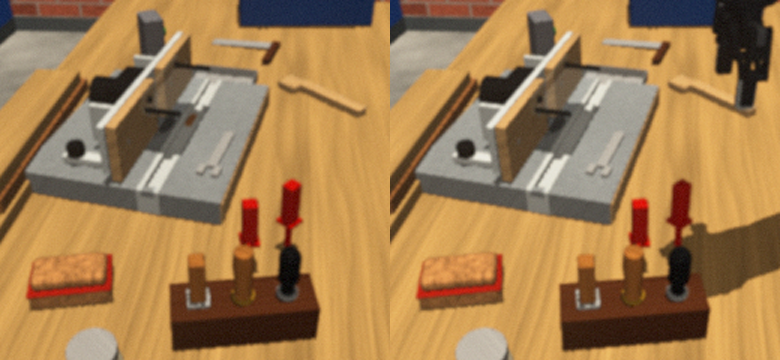

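View pics/blk_top.png

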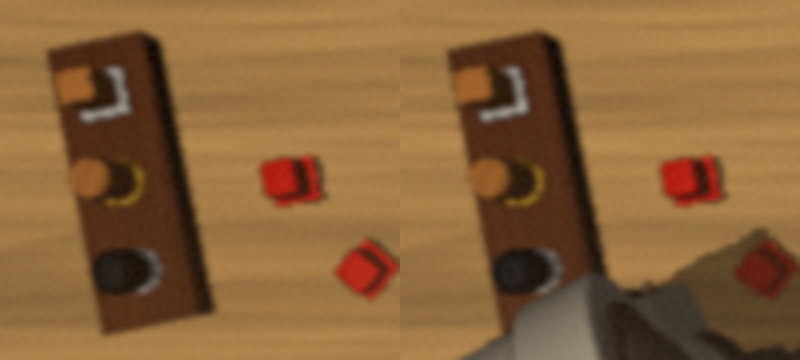

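View pics/blk_side.png

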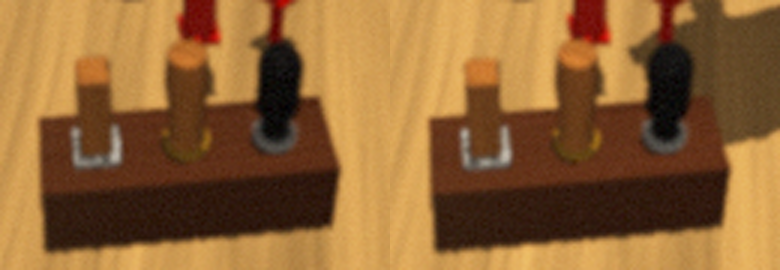

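Before and after match: the scraper is upright with its collar on the block, the scrap lies in the tray, and everything else is in place. Handing in.

```bash
python3 - <<'E'
from workcell import ticket
print(ticket.job_done())
E
```

```text
the job is handed in; nothing more can be done
None
```

I pushed the jammed strip out of the slot's open end into the chip tray and stood the scraper back in its own hole. The job was handed in at about 26 s of the 64 s allowed, and the hand-in reports no verdict.

- **Leaning the scraper:** The moves can't tilt the tool. I set the blade in the open left part of the slot and turned the scraper in a light grip against the slot's front lip, to about 33° of lean. Afterwards I straightened it the same way against the back lip.
- **Pushing:** With the blade on the slot floor, the wrist force while pushing was about 9–12 N along the slot, with about 6–8 N on the floor (scraper's weight added). The highest machine-contact reading I took was about 15 N, while straightening. I read force only at the end of each call, so short peaks between readings weren't seen.
- **Last checks, strip:** The strip lies flat in the tray against the table edge, its centre about 35 mm from the tray's middle along the slot direction. The 54 mm limit leaves it well inside.
- **Last checks, scraper and surroundings:** The scraper is upright with its collar on the block and, by eye in the before and after pictures, in its starting position. The other objects in view had not visibly moved. The gripper is open and well clear of everything.

**Disagreement:** Before the push, the handle's outline in the side picture suggested a lean of about 28°. The blade tip, seen clearly against the table, and the height at which it met the slot floor both gave about 33°. I used 33°, and the scraper passed under the guard with no contact force.

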